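Lay the turned handle in its cradle and open the finishing oil

ROBOT

A 6-joint arm with a two-finger parallel gripper is mounted at the origin on the work surface. World frame = base frame: x ahead of the robot, y to its left, z up, the work surface at z = 0. Lengths are in m, angles in rad, forces in N, time in s.
With the tool pointing down it reaches from about 0.225 to 0.725 m from the base axis. Payload 3.1 kg.
Tool frame: the origin (TCP) lies between the finger pads; the fingertips stand 11 mm ahead of it and the grasp point (between the pads) lies 8 mm behind it; z points along the fingers, x is the direction in which the jaws open and shut, and the axes are right-handed (so a half turn about z gives the same grasp; the last joint's range is limited). The gripper opens to 85 mm and grips with 20 to 120 N. Pads are 22 mm wide; open, the fingers measure 114 mm over their backs; the gripper's body (76 mm by 85 mm) begins 54 mm behind the grasp point. The pads swing forward as they close: fully open they stand 13 mm farther back than shut.
Start: joints at [-1.293, 0.048, 0.099, 1.622, 0, 1.443], TCP at [0.207, -0.482, 0.212] pointing down, gripper open.
Joint ranges: [-2.91, 2.91], [-0.99, 1.94], [-1.21, 1.42], [-2.12, 2.29], [-1.49, 1.47], [-3.14, 3.14]. Speed limits (rad/s): [2.79, 2.79, 3.14, 3.14, 3.14, 3.14].

INTERFACE

Orientations are given as a unit quaternion [x, y, z, w].
In Python, from bench import status, capture, workorder gives the robot as it stands.
- The arm moves only by the tool arm_command, never from a script. Its arguments are lists of equal length, an entry for each row: "offset": the shift along the tool's x, y, z in cm, a list of three; "turn": the turn, a rotation vector about the tool's x, y, z in rad, a list of three; "grip": the finger opening in cm, from 0 to 8.54. A call has 1 to 12 rows; each row shifts and turns the commanded pose from where the row before left it, along the tool's axes as they then stand; what a row does not reach is not made up. A row lasts 1/10 s, in which the tool goes at most 50 mm and 8.59 degrees, less where a joint would pass 70% of its speed; a pose out of reach is approached as far as the arm can. A call with a gripper value outside its range is refused whole. The fingers move at their own pace and stop on an object; "newtons" is the grip in N (left out, the last holds). Time passes only in rows, so rows that do not move let the fingers close. It gives the time, the measured TCP pose, the force and the opening at its end, in the units of the state.
- status.observe(): the state, without advancing time (a new reading comes with each control period).
- capture(name): name is "side" or "top" or "wrist"; returns a dict with "image" (420x560x3 uint8, red, green, blue), "fx", "fy", "cx", "cy" (pixels), "R" (3x3) and "t" (3): a world point X has camera coordinates R X + t. Camera axes: x right, y down, z forward; pixel columns grow to the right and rows downward; lengths in m; the calibration is good to about 2 mm. A picture is of the moment at which its call begins. There is no depth.
- workorder.finish_job(): hands the job in, once; it reports no verdict.
The state is a dict: "time_s": time; "joint_pos": joint angles; "qd": joint speeds; "tau": joint torques, N m; "eef_pos": TCP position; "eef_rot": TCP orientation; "wrist_force": force on the tool from outside, world axes, zero at the start; "moment": the same for the moment, N m; "finger_gap": finger opening in m.
Only numpy, scipy, OpenCV 4.12 (cv2) and the standard library are available. Lean on these libraries where they do the work, as an engineer would, in place of code of your own. Each camera call takes 0.05 s, during which the arm holds its last target. There are 200 camera calls.

TASK

Get ready to oil the new tool handle: take the wooden handle that stands on its end, lower it onto its side in the V cradle, roughly centred on it and lying along the groove (either way round), set it down rather than drop it, and let go. Then open the oil bottle: press its red safety cap down, twist it about a quarter turn anticlockwise (seen from above) while it is pressed, and lift it clear of the neck. Finish while still gripping the cap, motionless, well clear above the bottle, and leave the abrasive roll, wax tin and gouge undisturbed.

Things in the scene. Friction and masses are not known exactly. Their poses are not given: they have to be found in the camera images.
- handle: loose turned tool handle of pale wood, straight round bar 34 mm in diameter and 180 mm long with shallow grooves and a brass ferrule on its upper 16 mm, 0.12 kg or so; at the start it stands upright on the bench on its flat butt end. Origin: centre of the butt end; z runs along the handle to the ferrule end. It fits no hole: only its outside matters, so it may be gripped at any yaw
- handle_mid (a point): middle of the handle, on its axis, 90 mm from either end; z along the handle
- cradle: V cradle of dark wood with a cork-lined 90 degree groove, bolted to the bench: 50 mm long along the groove (x), 84 mm wide at its foot (72 mm above), about 55 mm tall. Origin: centre of its underside; x runs along the groove, z up. A handle laid in it sticks out 65 mm at each end, where the fingers can hold it with nothing beneath but the bench
- cradle_seat (a point): where the middle of the handle comes to lie: on the groove's centre line, 56 mm above the bench, at mid length; x along the groove
- bottle: amber oil bottle, 84 mm in diameter, fixed in a wooden stand 116 mm square, 30 mm high, bolted to the bench (can neither turn nor lift). Its shoulder narrows above 92 mm and ends 120 mm above the bench; the white neck above, under the cap, ends at 142 mm, its sprung liner disc at 162 mm with the cap off. Origin: centre of the stand's underside, on the neck's axis; z up
- cap: red ribbed push-and-turn cap, 56 mm in diameter, 36 mm tall, 40 g, white bar on top along its +x; held on the neck by two inner lugs. Origin: centre of its open underside, 127 mm above the bench when locked (top at 163 mm); z up. Locked, its x is the bottle's x. Pressed and turned anticlockwise from above by 60 to 120 degrees (best 80 to 90) it is free and lifts straight off
- liner (a joint): spring disc under the cap: how far the cap is pressed down (m). 0 locked and untouched; at least 0.004 is needed before the cap can turn; 0.007 bottoms; -0.004 when the cap is free, as the spring lifts it 4 mm. Pressing takes about 5 N at first, 9 N at 0.005, 11 N at the bottom; held down, the cap turns easily
- abrasive_roll: bystander: brown-red roll of abrasive standing on end, 68 mm in diameter, 50 mm tall; origin centre of its underside
- wax_tin: bystander: flat round tin with a green lid, 78 mm in diameter, 42 mm tall; origin centre of its underside
- gouge: bystander: turning gouge lying on the bench, 260 mm long, 30 mm high; x from its wooden handle to the steel blade, origin on the bench under the middle
Things that resemble listed ones, but are neither listed nor needed, are in the scene too. There is more than one size of the cap; the job needs the largest.

How it is judged:
By the outcome, as a careful person would: the job done as asked, in the order asked, and still so for the second after the job is handed in, while the arm keeps its last pose, push and grip.
It also fails if it takes over 58 s, if anything falls off the work surface, if the arm or the gripper's body presses on something with over 40 N, if the wrist force passes 120 N, or if a joint passes its speed limit or range.

## Working session

There is one attempt and no reset: what is moved stays moved. The work goes in short steps, Python scripts to look and compute and a tool call to move; the robot and the scene stay as the last step left them, time stands still between calls to the robot, and variables do not carry over. Pictures are saved under pics/ and viewed, about 8 in all and at most 12, crops included, and the job is handed in when it is done.

Besides the shell and the picture viewer there is one more tool, called in YAML: its name, and indented under it one key for each argument. arm_command: Moves the arm, as the interface text tells. Its arguments: {"type":"object","properties":{"offset":{"type":"array"},"turn":{"type":"array"},"grip":{"type":"array"},"newtons":{"type":"number"}},"required":["offset","turn","grip"]}

```bash
mkdir -p pics; ls
python3 - <<'E'
from bench import status,capture
import cv2,numpy as np
print(status.observe())
for n in("top","side"):
    c=capture(n);print(n,c["fx"],c["fy"],c["cx"],c["cy"],np.round(c["R"],4).tolist(),np.round(c["t"],4).tolist())
    cv2.imwrite(f"pics/{n}0.png",c["image"][:,:,::-1])
    np.savez(f"pics/{n}0.npz",**c)
E
```

```text
pics
{'time_s': 0.0, 'joint_pos': array([-1.29280999e+00,  4.87185305e-02,  9.75711625e-02,  1.62199374e+00,
       -6.03314546e-06,  1.44302145e+00]), 'qd': array([-0.00017614, -0.0015924 , -0.00078008,  0.00034283,  0.00062656,
       -0.00013526]), 'tau': array([ 4.19026974e-04, -3.38784492e+01,  3.20012605e+01,  2.04732490e-02,
       -3.41445748e-04,  2.63751101e-07]), 'eef_pos': array([ 0.20704244, -0.48172935,  0.2107206 ]), 'eef_rot': array([ 8.35079749e-01, -5.50127657e-01, -8.90841466e-04, -7.62178119e-04]), 'wrist_force': array([-0.03581149, -0.39108953,  0.1541725 ]), 'moment': array([ 0.03250894,  0.03623634, -0.01080398]), 'finger_gap': 0.08554777394505754}
top 437.1180795175793 437.1180795175793 282.5001773549773 210.47348417864717 [[-0.0199, -0.9997, 0.0172], [-0.9966, 0.0184, -0.0805], [0.0802, -0.0187, -0.9966]] [0.0062, 0.5926, 0.9452]
side 408.9543267220229 408.9543267220229 274.77896564468824 215.3130152627867 [[0.998, -0.0589, -0.0214], [-0.052, -0.5876, -0.8075], [0.035, 0.807, -0.5895]] [-0.5746, 0.1136, 1.0916]
```

View pics/top0.png

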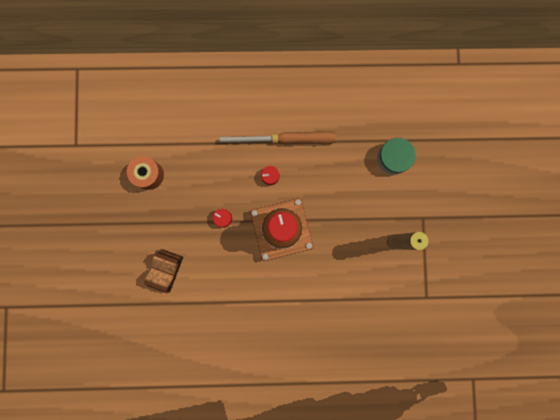

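View pics/side0.png

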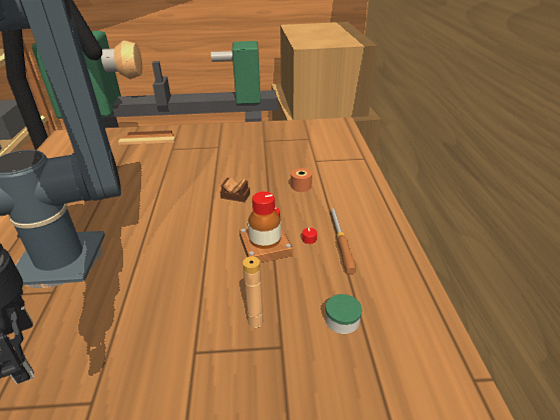

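Top view: handle ferrule at (419,241), cradle (164,271), bottle cap (283,228) with its white bar pointing up and slightly left, roll (143,172), tin (397,155), gouge along row 138 (220–335), and two small caps at (271,176) and (222,218). The side view shows the ferrule at (251,262) and the butt at about (255,325).

```bash
cat > h.py <<'E'
import numpy as np,cv2
from scipy.spatial.transform import Rotation as Rn
def load(n): return dict(np.load(f"pics/{n}.npz"))
def ray(c,u,v):
    d=c["R"].T@np.array([(u-c["cx"])/c["fx"],(v-c["cy"])/c["fy"],1]); return -c["R"].T@c["t"],d
def onz(c,u,v,z):
    o,d=ray(c,u,v); return o+d*(z-o[2])/d[2]
def tri(c1,p1,c2,p2):
    o1,d1=ray(c1,*p1);o2,d2=ray(c2,*p2)
    s=np.linalg.lstsq(np.c_[d1,-d2],o2-o1,rcond=None)[0]
    a,b=o1+s[0]*d1,o2+s[1]*d2
    return (a+b)/2,np.linalg.norm(a-b)
def proj(c,X):
    p=c["R"]@X+c["t"]; return np.array([c["fx"]*p[0]/p[2]+c["cx"],c["fy"]*p[1]/p[2]+c["cy"]])
def blobs(c,lo,hi,box,amin=15):
    h=cv2.cvtColor(c["image"],cv2.COLOR_RGB2HSV);m=cv2.inRange(h,lo,hi)
    x0,y0,x1,y1=box;k=np.zeros_like(m);k[y0:y1,x0:x1]=m[y0:y1,x0:x1]
    n,_,s,ct=cv2.connectedComponentsWithStats(k)
    return [(ct[i].round(1).tolist(),s[i].tolist()) for i in range(1,n) if s[i,4]>=amin],k
E
python3 - <<'E'
from h import *
t=load("top0");s=load("side0")
for nm,c,box in(("top",t,(395,225,445,260)),("side",s,(235,250,270,335))):
    print(nm,"yellow",blobs(c,(22,110,90),(36,255,255),box)[0])
print("red top",blobs(t,(0,215,120),(4,255,255),(200,150,320,260))[0]); print("red side",blobs(s,(0,215,100),(4,255,255),(240,180,330,250))[0])
b=blobs(t,(0,0,150),(180,90,255),(262,205,305,255),3); print("white",b[0])
for p in((419,241),): print("ferrule",onz(t,*p,.18))
print("cap",onz(t,283.5,228,.163))
for (u,v) in((254,212),(298,202),(309,246),(265,257)): print("stand",onz(t,u,v,.03).round(4))
print("roll",onz(t,143,172,.05),"tin",onz(t,397.5,155,.042),"g",onz(t,220,140,.015),onz(t,335,138,.015))
im=t["image"]
a=cv2.resize(im[240:302,130:200],None,fx=8,fy=8,interpolation=cv2.INTER_CUBIC)
s1=cv2.resize(s["image"][170:210,210:260],None,fx=4,fy=4,interpolation=cv2.INTER_CUBIC)
out=np.zeros((500,770,3),np.uint8);out[:496,:560]=a;out[:160,565:765]=s1
cv2.imwrite("pics/cr.png",out[:,:,::-1])
E
```

```text
top yellow [([418.6, 240.4], [410, 232, 18, 18, 253])]
side yellow []
red top []
red side [([262.5, 197.8], [253, 192, 21, 16, 126]), ([267.8, 208.7], [257, 203, 23, 12, 83]), ([309.0, 232.2], [303, 228, 14, 11, 61]), ([311.3, 239.2], [304, 236, 13, 7, 34])]
white [([280.4, 219.3], [279, 215, 4, 10, 23]), ([264.5, 254.0], [263, 254, 4, 1, 4])]
ferrule [ 0.51848589 -0.2547071   0.18      ]
cap [ 0.54814599 -0.00377368  0.163     ]
stand [0.5899 0.0577 0.03  ]
stand [ 0.6103 -0.0396  0.03  ]
stand [ 0.513  -0.0615  0.03  ]
stand [0.491  0.0352 0.03  ]
roll [0.67946458 0.29504449 0.05      ] tin [ 0.70932923 -0.26116358  0.042     ] g [0.75578701 0.13281777 0.015     ] [ 0.75632517 -0.12790428  0.015     ]
```

View pics/cr.png

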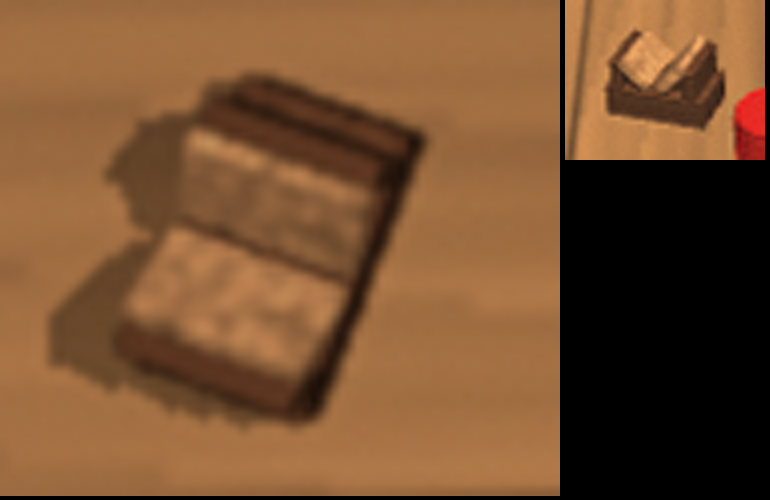

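Crop: the groove line runs from top pixel (152.9,268.1) to (173.5,274.8), between two cork faces. In the side view its near end is at about (235,193).

```bash
cat >> h.py <<'E'
from scipy.linalg import logm,expm
def T(p,R): M=np.eye(4);M[:3,:3]=R;M[:3,3]=p;return M
def down(az): # tool down, jaw x at azimuth az (deg)
    a=np.radians(az);x=np.array([np.cos(a),np.sin(a),0]);z=np.array([0,0,-1.]);return np.c_[x,np.cross(z,x),z]
def horiz(az): # tool z horizontal at azimuth az, y up
    a=np.radians(az);z=np.array([np.cos(a),np.sin(a),0]);y=np.array([0,0,1.]);return np.c_[np.cross(y,z),y,z]
def cur():
    from bench import status
    s=status.observe();return T(s["eef_pos"],Rn.from_quat(s["eef_rot"]).as_matrix()),s
def plan(A,B,name="",mm=40,rad=.13):
    D=np.linalg.inv(A)@B
    w=np.linalg.norm(Rn.from_matrix(D[:3,:3]).as_rotvec());d=np.linalg.norm(D[:3,3])
    n=max(1,int(np.ceil(max(w/rad,d*1000/mm))))
    L=np.real(logm(D))/n;E=expm(L)
    print(name,"rows",n,"off cm",(E[:3,3]*100).round(2).tolist(),"turn",Rn.from_matrix(E[:3,:3]).as_rotvec().round(4).tolist(),"mid",(A@expm(L*n/2))[:3,3].round(3).tolist(),"end",B[:3,3].round(3).tolist())
    return B
E
python3 - <<'E'
from h import *
t=load("top0");s=load("side0")
H=np.array([.5180,-.2545,0])
e=blobs(t,(22,110,90),(36,255,255),(395,225,445,260))[1];c,r=cv2.minEnclosingCircle(cv2.findNonZero(e));print("ferr",c,r,onz(t,*c,.18));F=onz(t,*c,.18)
print("side tri ferrule",tri(t,c,s,(251.3,261.5)));print("proj side top/butt",proj(s,F),proj(s,F*[1,1,0]))
g1=onz(t,152.9,268.1,.032);g2=onz(t,173.5,274.75,.032);print("groove",g1,g2,np.linalg.norm(g1-g2),(g1+g2)/2,np.degrees(np.arctan2(*(g1-g2)[1::-1])))
for p,z in(((195,100),.055),((425,135),.055),((260,72),.055),((120,340),.0),((315,420),0)):print(p,onz(t,130+p[0]/8,240+p[1]/8,z).round(4))
print("near vertex in side",proj(s,g2),"measured 235,193")
h=cv2.cvtColor(t["image"],cv2.COLOR_RGB2HSV);print("cap hsv",h[234,285],h[228,276])
m=((h[:,:,0]<6)|(h[:,:,0]>174))&(h[:,:,1]>200)&(h[:,:,2]>130);k=np.zeros(m.shape,np.uint8);k[200:255,255:310]=m[200:255,255:310]
cc=max(cv2.findContours(k,0,2)[0],key=cv2.contourArea);c,r=cv2.minEnclosingCircle(cc);print("cap",c,r,cv2.boundingRect(cc),onz(t,*c,.163),"exp r",437*.028/.77)
A,_=cur()
az=-32.9;d=horiz(az)[:,2]
P0=F*[1,1,0]+[0,0,.145]+d*.008
pre=P0-d*.13
B=plan(A,T([.33,-.30,.30],down(az+90)),"to")
B=plan(B,T([.33,-.30,.30],horiz(az)),"pitch")
B=plan(B,T(pre,horiz(az)),"pre");plan(B,T(P0,horiz(az)),"grasp")
E
```

```text
ferr (418.5, 240.57142639160156) 9.243135452270508 [ 0.51929818 -0.25380894  0.18      ]
side tri ferrule (array([ 0.51896985, -0.25376004,  0.18018287]), np.float64(0.0006550796499561614))
proj side top/butt [251.64115896 261.56452124] [256.09415045 321.82708935]
groove [0.47206185 0.27794562 0.032     ] [0.45685783 0.23355476 0.032     ] 0.04692239384427015 [0.46445984 0.25575019 0.032     ] 71.09349473862903
(195, 100) [0.5058 0.2686 0.055 ]
(425, 135) [0.4954 0.208  0.055 ]
(260, 72) [0.5129 0.2515 0.055 ]
(120, 340) [ 0.4391  0.3042 -0.    ]
(315, 420) [0.4159 0.2501 0.    ]
near vertex in side [232.17731873 191.85348327] measured 235,193
cap hsv [  1 199 186] [  1 197 186]
cap (282.3461608886719, 226.34616088867188) 14.778233528137207 (268, 212, 29, 30) [ 0.55131627 -0.0016534   0.163     ] exp r 15.89090909090909
to rows 17 off cm [0.68, -1.43, -0.52] turn [-0.0001, 0.0001, -0.1272] mid [0.323, -0.428, 0.255] end [0.33, -0.3, 0.3]
pitch rows 13 off cm [0.0, 0.0, 0.0] turn [-0.1208, -0.0, 0.0] mid [0.33, -0.3, 0.3] end [0.33, -0.3, 0.3]
pre rows 6 off cm [2.36, -2.58, 0.2] turn [0.0, -0.0, 0.0] mid [0.373, -0.244, 0.222] end [0.417, -0.188, 0.145]
grasp rows 4 off cm [0.0, 0.0, 3.25] turn [0.0, -0.0, 0.0] mid [0.471, -0.223, 0.145] end [0.526, -0.258, 0.145]
```

Run:
```python
from h import *
A,_=cur()
az=-32.9;d=horiz(az)[:,2]
P0=np.array([.519,-.2538,.145])+d*.008
pre=P0-d*.13;hi=pre+[0,0,.155]
B=plan(A,T(hi,down(az+90)),"to")
B=plan(B,T(hi,horiz(az)),"pitch")
```

```text
to rows 17 off cm [1.18, -2.32, -0.52] turn [-0.0001, 0.0001, -0.1272] mid [0.4, -0.398, 0.255] end [0.417, -0.188, 0.3]
pitch rows 13 off cm [0.0, 0.0, 0.0] turn [-0.1208, -0.0, 0.0] mid [0.417, -0.188, 0.3] end [0.417, -0.188, 0.3]
```

arm_command:
  offset:
    - [1.18,-2.32,-0.52]
    - [1.18,-2.32,-0.52]
    - [1.18,-2.32,-0.52]
    - [1.18,-2.32,-0.52]
    - [1.18,-2.32,-0.52]
    - [1.18,-2.32,-0.52]
    - [1.18,-2.32,-0.52]
    - [1.18,-2.32,-0.52]
    - [1.18,-2.32,-0.52]
    - [1.18,-2.32,-0.52]
    - [1.18,-2.32,-0.52]
    - [1.18,-2.32,-0.52]
  turn:
    - [0,0,-0.127]
    - [0,0,-0.127]
    - [0,0,-0.127]
    - [0,0,-0.127]
    - [0,0,-0.127]
    - [0,0,-0.127]
    - [0,0,-0.127]
    - [0,0,-0.127]
    - [0,0,-0.127]
    - [0,0,-0.127]
    - [0,0,-0.127]
    - [0,0,-0.127]
  grip: [8.5,8.5,8.5,8.5,8.5,8.5,8.5,8.5,8.5,8.5,8.5,8.5]

```text
time_s: 1.3
eef_pos: [0.4358, -0.3135, 0.2735]
eef_rot: [0.983, 0.181, -0.0, -0.001]
wrist_force: [0.7, -0.9, -0.0]
finger_gap: 0.0853
```

arm_command:
  offset:
    - [1.18,-2.32,-0.52]
    - [1.18,-2.32,-0.52]
    - [1.18,-2.32,-0.52]
    - [1.18,-2.32,-0.52]
    - [1.18,-2.32,-0.52]
    - [0,0,0]
    - [0,0,0]
    - [0,0,0]
    - [0,0,0]
    - [0,0,0]
    - [0,0,0]
  turn:
    - [0,0,-0.127]
    - [0,0,-0.127]
    - [0,0,-0.127]
    - [0,0,-0.127]
    - [0,0,-0.127]
    - [-0.1208,0,0]
    - [-0.1208,0,0]
    - [-0.1208,0,0]
    - [-0.1208,0,0]
    - [-0.1208,0,0]
    - [-0.1208,0,0]
  grip: [8.5,8.5,8.5,8.5,8.5,8.5,8.5,8.5,8.5,8.5,8.5]

```text
time_s: 2.4
eef_pos: [0.4172, -0.1878, 0.3007]
eef_rot: [0.821, 0.445, 0.17, 0.314]
wrist_force: [-1.0, 0.4, -0.4]
finger_gap: 0.0848
```

arm_command:
  offset:
    - [0,0,0]
    - [0,0,0]
    - [0,0,0]
    - [0,0,0]
    - [0,0,0]
    - [0,0,0]
    - [0,0,0]
    - [0,0,0]
  turn:
    - [-0.1208,0,0]
    - [-0.1208,0,0]
    - [-0.1208,0,0]
    - [-0.1208,0,0]
    - [-0.1208,0,0]
    - [-0.1208,0,0]
    - [-0.1208,0,0]
    - [0,0,0]
  grip: [8.5,8.5,8.5,8.5,8.5,8.5,8.5,8.5]

```text
time_s: 3.2
eef_pos: [0.5631, -0.2047, 0.3042]
eef_rot: [0.667, 0.354, 0.285, 0.59]
wrist_force: [-1.1, 0.4, -5.8]
finger_gap: 0.0851
```

Run:
```python
from h import *
A,s=cur();print(A.round(4),s["joint_pos"].round(3),s["time_s"])
az=-32.9;d=horiz(az)[:,2]
P0=np.array([.519,-.2538,.145])+d*.008
pre=P0-d*.13
B=plan(A,T(pre,horiz(az)),"pre");plan(B,T(P0,horiz(az)),"g")
```

```text
[[ 0.5868  0.1372  0.798   0.5631]
 [ 0.8088 -0.053  -0.5856 -0.2047]
 [-0.038   0.9891 -0.1421  0.3042]
 [ 0.      0.      0.      1.    ]] [-0.257 -0.987 -1.17  -0.03  -0.372  0.018] 3.2
pre rows 6 off cm [-1.1, -2.85, -1.94] turn [-0.0239, 0.0093, 0.0057] mid [0.487, -0.194, 0.227] end [0.417, -0.188, 0.145]
g rows 4 off cm [0.0, 0.0, 3.25] turn [0.0, -0.0, 0.0] mid [0.471, -0.223, 0.145] end [0.526, -0.258, 0.145]
```

```bash
cat >> h.py <<'E'
def tilt(az,p): return horiz(az)@Rn.from_rotvec([np.radians(p),0,0]).as_matrix()
E
python3 - <<'E'
from h import *
A,s=cur()
R=tilt(-32.9,35);d=R[:,2];print(d)
P0=np.array([.519,-.2538,.148])+d*.008
pre=P0-d*.11
B=plan(A,T(pre+[0,0,.08],R),"via")
B=plan(B,T(pre,R),"pre");plan(B,T(P0,R),"g")
E
```

```text
[ 0.68777633 -0.44494246 -0.57357644]
via rows 4 off cm [-1.69, -1.19, -2.04] turn [0.1168, 0.0161, 0.004] mid [0.507, -0.207, 0.29] end [0.449, -0.208, 0.287]
pre rows 2 off cm [-0.0, -3.28, 2.29] turn [-0.0, 0.0, 0.0] mid [0.449, -0.208, 0.247] end [0.449, -0.208, 0.207]
g rows 3 off cm [-0.0, -0.0, 3.67] turn [-0.0, 0.0, 0.0] mid [0.487, -0.233, 0.175] end [0.525, -0.257, 0.143]
```

arm_command:
  offset:
    - [-1.69,-1.19,-2.04]
    - [-1.69,-1.19,-2.04]
    - [-1.69,-1.19,-2.04]
    - [-1.69,-1.19,-2.04]
    - [0,0,0]
    - [0,0,0]
  turn:
    - [0.117,0.016,0.004]
    - [0.117,0.016,0.004]
    - [0.117,0.016,0.004]
    - [0.117,0.016,0.004]
    - [0,0,0]
    - [0,0,0]
  grip: [8.5,8.5,8.5,8.5,8.5,8.5]

```text
time_s: 3.8
eef_pos: [0.4931, -0.2131, 0.3143]
eef_rot: [0.781, 0.413, 0.222, 0.414]
wrist_force: [-0.3, 0.9, -0.9]
finger_gap: 0.0849
```

Run:
```python
from h import *
A,s=cur();print(A.round(3).tolist(),s["joint_pos"].round(3))
R=tilt(-32.9,35);d=R[:,2]
P0=np.array([.519,-.2538,.148])+d*.008
pre=P0-d*.11
B=plan(A,T(pre,R),"pre");plan(B,T(P0,R),"g")
```

```text
[[0.561, 0.461, 0.687, 0.493], [0.828, -0.317, -0.463, -0.213], [0.005, 0.829, -0.56, 0.314], [0.0, 0.0, 0.0, 1.0]] [-0.469 -0.979 -0.774  0.803 -0.102  0.075]
pre rows 3 off cm [-0.7, -3.71, 0.94] turn [0.0056, 0.005, -0.0054] mid [0.471, -0.211, 0.26] end [0.449, -0.208, 0.207]
g rows 3 off cm [-0.0, -0.0, 3.67] turn [-0.0, 0.0, 0.0] mid [0.487, -0.233, 0.175] end [0.525, -0.257, 0.143]
```

arm_command:
  offset:
    - [-0.7,-3.71,0.94]
    - [-0.7,-3.71,0.94]
    - [-0.7,-3.71,0.94]
    - [0,0,0]
    - [0,0,0]
  turn:
    - [0.0056,0.005,-0.0054]
    - [0.0056,0.005,-0.0054]
    - [0.0056,0.005,-0.0054]
    - [0,0,0]
    - [0,0,0]
  grip: [8.5,8.5,8.5,8.5,8.5]

```text
time_s: 4.3
eef_pos: [0.4898, -0.2159, 0.2049]
eef_rot: [0.788, 0.427, 0.207, 0.392]
wrist_force: [0.0, -0.6, 1.1]
finger_gap: 0.0852
```

Run:
```python
from h import *
from bench import capture
A,s=cur();print(A.round(3).tolist(),s["joint_pos"].round(3))
R=tilt(-32.9,35);d=R[:,2]
P0=np.array([.519,-.2538,.148])+d*.008
plan(A,T(P0,R),"g")
c=capture("wrist");np.savez("pics/w1.npz",**c)
im=c["image"].copy()
for z in(0,.148,.18):
    q=proj(c,np.array([.519,-.2538,z]));print(q);cv2.circle(im,tuple(int(v) for v in q),3,(0,255,0),-1)
cv2.imwrite("pics/w1.png",im[:,:,::-1])
```

```text
[[0.55, 0.511, 0.66, 0.49], [0.835, -0.328, -0.441, -0.216], [-0.009, 0.794, -0.608, 0.205], [0.0, 0.0, 0.0, 1.0]] [-0.492 -0.989 -0.955  0.689 -0.077  0.048]
g rows 3 off cm [-0.51, -0.62, 2.61] turn [-0.0141, 0.0039, 0.0008] mid [0.507, -0.237, 0.174] end [0.525, -0.257, 0.143]
[261.79438124  27.09650406]
[256.85708435 186.48785721]
[255.5274225  229.41349136]
```

View pics/w1.png

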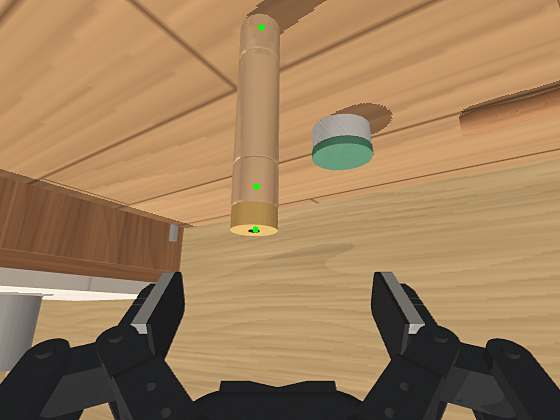

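Wrist view: my projected handle points land on the butt (262,27) and ferrule (255,230), so the position is confirmed. Joint 2 is at its limit, so I'll fit the kinematics to choose a feasible tilt.

```bash
cat >> h.py <<'E'
from scipy.optimize import least_squares
LO=[-2.91,-.99,-1.21,-2.12,-1.49,-3.14];HI=[2.91,1.94,1.42,2.29,1.47,3.14]
def fk(q,m):
    h,L1,a,L2,b,L3,L4,lat,r0=m
    f=q[1]-q[2]; p=f+q[3]
    x=r0+L1*np.sin(q[1]+a)+L2*np.cos(f+b)+L3*np.cos(p); z=h+L1*np.cos(q[1]+a)-L2*np.sin(f+b)-L3*np.sin(p)
    Rz=Rn.from_euler("z",q[0]).as_matrix()
    # p=0: tool z out, y up, x left ; j5 yaws about the 'up' axis, j6 about tool z
    B=Rz@horiz(0)@Rn.from_rotvec([p,0,0]).as_matrix()@Rn.from_rotvec([0,q[4],0]).as_matrix()@Rn.from_rotvec([0,0,q[5]]).as_matrix()
    return Rz@np.array([x,lat,z])+B[:,2]*L4,B
E
python3 - <<'E'
from h import *
Q=[([-1.2928,.0487,.0976,1.622,0,1.443],[.20704,-.48173,.21072],[.83508,-.55013,-.00089,-.00076]),
([-.257,-.987,-1.17,-.03,-.372,.018],[.5631,-.2047,.3042],[.667,.354,.285,.59]),
([-.469,-.979,-.774,.803,-.102,.075],[.4931,-.2131,.3143],[.781,.413,.222,.414]),
([-.492,-.989,-.955,.689,-.077,.048],[.4898,-.2159,.2049],[.788,.427,.207,.392])]
pri=np.array([.2,.35,0,.35,0,.1,.15,.065,0]);w=np.array([1,1,.3,1,.3,1,1,1,2])*.01
f=lambda m:np.r_[np.concatenate([(fk(q,m)[0]-p) for q,p,_ in Q]),w*(m-pri)*.3]
r=least_squares(f,pri);print(r.x.round(4),np.abs(f(r.x)[:12]).max())
for q,p,e in Q: print((fk(q,r.x)[0]-p).round(4),np.degrees((Rn.from_matrix(fk(q,r.x)[1]).inv()*Rn.from_quat(e)).magnitude()))
np.save("m.npy",r.x)
m=r.x
def ik(p,R,q0):
    g=lambda q:np.r_[(fk(q,m)[0]-p)*10,(fk(q,m)[1].T@R-np.eye(3)).ravel()]
    return least_squares(g,np.clip(q0,np.array(LO)+.01,np.array(HI)-.01),bounds=(LO,HI))
for pt in(25,35,45,55,65):
    R=tilt(-32.9,pt);d=R[:,2];P0=np.array([.519,-.2538,.148])+d*.008
    for k in(0,.11):
        s=ik(P0-d*k,R,Q[3][0]);print(pt,k,s.x.round(2),s.cost.round(5))
    # laid
    u=np.array([np.cos(np.radians(71.5)),np.sin(np.radians(71.5)),0])
    Rl=Rn.from_rotvec(np.cross([0,0,1],u)*np.pi/2).as_matrix()
    # handle up -> u: first yaw so tool tilt plane contains u
    for U,n in((u,"+y"),(-u,"-y")):
        z=-np.sin(np.radians(pt))*U+np.array([0,0,-np.cos(np.radians(pt))]);x=np.cross([0,0,1],U);R2=np.c_[x,np.cross(z,x),z]
        gp=np.array([.4645,.2558,.056])+.058*U+.008*z
        best=min((ik(gp,R2,[.4,.5,.2,1.5,j5,j6]) for j5 in(-.4,.4) for j6 in(-2,-.8,.8,2)),key=lambda s:s.cost)
        print("  lay",n,best.x.round(2),best.cost.round(5))
E
```

```text
[ 2.250e-01  3.882e-01  1.000e-04  5.048e-01 -4.410e-02  1.140e-01
  3.349e-01  6.690e-02 -4.000e-04] 2.940870459883227e-05
[-0. -0. -0.] 0.002958439199400221
[-0.  0.  0.] 0.060294863471647704
[-0. -0. -0.] 0.06168195185609303
[0. 0. 0.] 0.043991936008314234
25 0 [-0.56 -0.94 -1.21  0.18 -0.01  0.  ] 0.00025
25 0.11 [-0.24 -0.99 -0.99  0.71 -0.48  0.24] 0.09593
  lay +y [ 0.6   0.62  0.42  1.72 -0.26 -0.6 ] 0.0
  lay -y [ 0.01 -0.26 -0.58  1.11  0.41  1.93] 0.0
35 0 [-0.57 -0.82 -1.04  0.39 -0.01  0.  ] 0.0
35 0.11 [-0.48 -0.99 -0.89  0.85 -0.12  0.07] 0.02337
  lay +y [ 0.64  0.82  0.64  1.92 -0.33 -0.52] 0.0
  lay -y [-0.11 -0.3  -0.66  1.06  0.6   1.82] 0.0
45 0 [-0.57 -0.66 -0.85  0.6  -0.    0.  ] 0.0
45 0.11 [-0.57 -0.94 -0.82  0.91 -0.01  0.01] 0.0
  lay +y [ 0.67  1.05  0.92  2.14 -0.39 -0.43] 0.0
  lay -y [-0.23 -0.28 -0.73  1.03  0.78  1.7 ] 0.0
55 0 [-0.57 -0.48 -0.64  0.8  -0.    0.  ] 0.0
55 0.11 [-0.57 -0.67 -0.58  1.06 -0.    0.  ] 0.0
  lay +y [ 0.7   1.21  1.1   2.29 -0.45 -0.36] 0.00352
  lay -y [-0.33 -0.21 -0.76  1.02  0.96  1.56] 0.0
65 0 [-0.57 -0.3  -0.44  0.99 -0.    0.  ] 0.0
65 0.11 [-0.57 -0.42 -0.33  1.23 -0.    0.  ] 0.0
  lay +y [ 0.73  1.2   1.05  2.29 -0.51 -0.33] 0.03956
  lay -y [-0.41 -0.06 -0.76  1.06  1.13  1.37] 0.0
```

```bash
cat >> h.py <<'E'
m=np.load("m.npy")
def ik(p,R,q0):
    g=lambda q:np.r_[(fk(q,m)[0]-p)*10,(fk(q,m)[1].T@R-np.eye(3)).ravel()]
    return least_squares(g,np.clip(q0,np.array(LO)+.01,np.array(HI)-.01),bounds=(LO,HI))
def check(A,B,q0,n=8,obj=None):
    L=np.real(logm(np.linalg.inv(A)@B));q=np.array(q0)
    for k in range(n+1):
        M=A@expm(L*k/n);s=ik(M[:3,3],M[:3,:3],q);q=s.x
        e="" if obj is None else [(M@np.r_[o,1])[:3].round(3).tolist() for o in obj]
        print("  ",M[:3,3].round(3),q.round(2),round(s.cost,5),e)
    return q
E
python3 - <<'E'
from h import *
A,s=cur();q=s["joint_pos"]
R=tilt(-32.9,40);d=R[:,2]
P0=np.array([.519,-.2538,.148])+d*.008
B=plan(A,T(P0-.065*d,R),"pre");q=check(A,B,q,3)
C=plan(B,T(P0,R),"g")
H=[R.T@(np.array([.519,-.2538,z])-P0) for z in(0,.18)]
up=T(P0+[0,0,.13],R);C2=plan(C,up,"lift");q=check(C,up,q,3,H)
U=np.array([np.cos(np.radians(71.5)),np.sin(np.radians(71.5)),0]);pt=np.radians(40)
z=-np.sin(pt)*U+np.array([0,0,-np.cos(pt)]);x=np.cross([0,0,1],U);R2=np.c_[x,np.cross(z,x),z]
gp=np.array([.4645,.2558,.056])+.058*U+.008*z
D=T(gp+[0,0,.14],R2);plan(up,D,"swing");check(up,D,q,8,H)
E
```

```text
pre rows 1 off cm [-1.59, -1.9, 1.5] turn [0.0501, 0.0116, 0.0016] mid [0.487, -0.223, 0.197] end [0.482, -0.23, 0.185]
   [ 0.491 -0.216  0.209] [-0.49 -0.99 -0.95  0.69 -0.08  0.05] 0.0 
   [ 0.488 -0.221  0.201] [-0.52 -0.98 -0.95  0.69 -0.05  0.03] 0.0 
   [ 0.485 -0.226  0.193] [-0.54 -0.97 -0.95  0.7  -0.03  0.02] 0.0 
   [ 0.482 -0.23   0.185] [-0.57 -0.96 -0.95  0.7  -0.01  0.  ] 0.0 
g rows 2 off cm [0.0, 0.0, 3.25] turn [0.0, 0.0, 0.0] mid [0.503, -0.244, 0.164] end [0.524, -0.257, 0.143]
lift rows 4 off cm [-0.0, 2.49, -2.09] turn [0.0, 0.0, 0.0] mid [0.524, -0.257, 0.208] end [0.524, -0.257, 0.273]
   [ 0.524 -0.257  0.143] [-0.57 -0.74 -0.94  0.49 -0.    0.  ] 0.0 [[0.519, -0.254, -0.0], [0.519, -0.254, 0.18]]
   [ 0.524 -0.257  0.186] [-0.57 -0.76 -0.87  0.59 -0.    0.  ] 0.0 [[0.519, -0.254, 0.043], [0.519, -0.254, 0.223]]
   [ 0.524 -0.257  0.23 ] [-0.57 -0.76 -0.78  0.68 -0.    0.  ] 0.0 [[0.519, -0.254, 0.087], [0.519, -0.254, 0.267]]
   [ 0.524 -0.257  0.273] [-0.57 -0.75 -0.69  0.76 -0.    0.  ] 0.0 [[0.519, -0.254, 0.13], [0.519, -0.254, 0.31]]
swing rows 18 off 
[... 425 characters left out ...]
 [0.613, -0.109, 0.328]]
   [ 0.627 -0.04   0.284] [ 0.   -0.07  0.03  1.31 -0.33 -0.2 ] 0.0 [[0.55, -0.089, 0.174], [0.64, -0.026, 0.317]]
   [0.632 0.04  0.267] [ 0.15  0.16  0.27  1.51 -0.37 -0.24] 0.0 [[0.545, -0.031, 0.178], [0.649, 0.058, 0.295]]
   [0.619 0.117 0.245] [ 0.29  0.38  0.5   1.72 -0.4  -0.28] 0.0 [[0.53, 0.026, 0.181], [0.637, 0.14, 0.268]]
   [0.589 0.189 0.222] [ 0.41  0.59  0.71  1.93 -0.4  -0.33] 0.0 [[0.506, 0.079, 0.183], [0.607, 0.217, 0.24]]
   [0.542 0.253 0.203] [ 0.54  0.78  0.91  2.13 -0.39 -0.39] 0.0 [[0.475, 0.128, 0.188], [0.558, 0.285, 0.214]]
   [0.481 0.306 0.19 ] [ 0.66  0.92  1.05  2.29 -0.37 -0.48] 0.00015 [[0.436, 0.17, 0.196], [0.493, 0.341, 0.196]]
```

arm_command:
  offset:
    - [-1.59,-1.9,1.5]
    - [0,0,0]
    - [0,0,0]
  turn:
    - [0.05,0.0116,0.0016]
    - [0,0,0]
    - [0,0,0]
  grip: [8.5,8.5,8.5]

```text
time_s: 4.65
eef_pos: [0.4823, -0.231, 0.1861]
eef_rot: [0.796, 0.432, 0.202, 0.372]
wrist_force: [-0.1, 0.7, -0.5]
finger_gap: 0.0849
```

Run:
```python
from h import *
A,s=cur();print(A[:3,3])
R=tilt(-32.9,40);d=R[:,2]
P0=np.array([.519,-.2538,.148])+d*.008
plan(A,T(P0,R),"g")
```

```text
[ 0.48226804 -0.23100793  0.18614494]
g rows 2 off cm [0.04, -0.08, 3.28] turn [0.0008, 0.0007, -0.0004] mid [0.503, -0.244, 0.165] end [0.524, -0.257, 0.143]
```

arm_command:
  offset:
    - [0.03,-0.05,2.19]
    - [0.03,-0.05,2.19]
    - [0.03,-0.05,2.19]
    - [0,0,0]
    - [0,0,0]
    - [0,0,0]
    - [0,0,0]
    - [0,0,0]
    - [0,0,0]
    - [0,0,0]
    - [0,0,0]
    - [0,0,0]
  turn:
    - [0,0,0]
    - [0,0,0]
    - [0,0,0]
    - [0,0,0]
    - [0,0,0]
    - [0,0,0]
    - [0,0,0]
    - [0,0,0]
    - [0,0,0]
    - [0,0,0]
    - [0,0,0]
    - [0,0,0]
  grip: [8.5,8.5,8.5,6,5,4.2,3.8,3,3,3,3,3]
  newtons: 80

```text
time_s: 5.85
eef_pos: [0.524, -0.2569, 0.1412]
eef_rot: [0.796, 0.433, 0.202, 0.372]
wrist_force: [-1.1, 0.3, 4.5]
finger_gap: 0.03
```

Run:
```python
from h import *
A,s=cur();print(A[:3,3],s["finger_gap"],s["wrist_force"]);q=s["joint_pos"]
R=A[:3,:3];C=A
H=[R.T@(np.array([.519,-.2538,z])-A[:3,3]) for z in(0,.18)]
up=A.copy();up[2,3]+=.17;plan(A,up,"lift");q=check(A,up,q,3,H)
U=np.array([np.cos(np.radians(71.5)),np.sin(np.radians(71.5)),0]);pt=np.radians(40)
z=-np.sin(pt)*U+np.array([0,0,-np.cos(pt)]);x=np.cross([0,0,1],U);R2=np.c_[x,np.cross(z,x),z]
gp=np.array([.4645,.2558,.056])+.058*U+.008*z
D=T(gp+[0,0,.07],R2)
V=up@expm(np.real(logm(np.linalg.inv(up)@D))*.5);V[2,3]=.38;V[0,3]-=.04
plan(up,V,"sw1");q=check(up,V,q,4,H)
plan(V,D,"sw2");q=check(V,D,q,6,H)
np.save("VD.npy",[V,D])
```

```text
[ 0.52396639 -0.25690819  0.14124931] 0.030016827802844682 [-1.08224383  0.25035953  4.47192689]
lift rows 5 off cm [-0.0, 2.61, -2.18] turn [-0.0, 0.0, 0.0] mid [0.524, -0.257, 0.226] end [0.524, -0.257, 0.311]
   [ 0.524 -0.257  0.141] [-0.57 -0.74 -0.95  0.49 -0.01  0.  ] 0.0 [[0.519, -0.254, -0.0], [0.519, -0.254, 0.18]]
   [ 0.524 -0.257  0.198] [-0.57 -0.76 -0.84  0.61 -0.01  0.  ] 0.0 [[0.519, -0.254, 0.057], [0.519, -0.254, 0.237]]
   [ 0.524 -0.257  0.255] [-0.57 -0.76 -0.73  0.73 -0.01  0.  ] 0.0 [[0.519, -0.254, 0.113], [0.519, -0.254, 0.293]]
   [ 0.524 -0.257  0.311] [-0.57 -0.74 -0.61  0.83 -0.01  0.  ] 0.0 [[0.519, -0.254, 0.17], [0.519, -0.254, 0.35]]
sw1 rows 9 off cm [3.32, 1.18, -1.18] turn [0.06, 0.0096, -0.109] mid [0.59, -0.115, 0.367] end [0.617, 0.048, 0.38]
   [ 0.524 -0.257  0.311] [-0.57 -0.74 -0.61  0.83 -0.01  0.  ] 0.0 [[0.519, -0.254, 0.17], [0.519, -0.254, 0.35]]
   [ 0.56  -0.19   0.345] [-0.36 -0.53 -0.34  1.04 -0.14 -0.09] 0.0 [[0.527, -0.2, 0.208], [0.563, -0.184, 0.384]]
   [ 0.59  -0.115  0.367] [-0.17 -0.3  -0.05  1.26 -0.25 -0.15] 0.0 [[0.533, 
[... 468 characters left out ...]
0.292], [0.635, 0.068, 0.409]]
   [0.623 0.101 0.337] [ 0.26  0.38  0.69  1.85 -0.39 -0.25] 0.0 [[0.535, 0.018, 0.265], [0.643, 0.124, 0.362]]
   [0.618 0.152 0.291] [ 0.34  0.53  0.79  1.94 -0.4  -0.28] 0.0 [[0.531, 0.055, 0.236], [0.637, 0.178, 0.313]]
   [0.6   0.199 0.245] [ 0.42  0.66  0.87  2.01 -0.4  -0.32] 0.0 [[0.519, 0.09, 0.206], [0.619, 0.228, 0.263]]
   [0.571 0.241 0.2  ] [ 0.5   0.77  0.91  2.07 -0.39 -0.37] 0.0 [[0.498, 0.122, 0.177], [0.588, 0.273, 0.213]]
   [0.531 0.277 0.158] [ 0.58  0.86  0.92  2.12 -0.38 -0.42] 0.0 [[0.471, 0.149, 0.15], [0.546, 0.312, 0.167]]
   [0.481 0.306 0.12 ] [ 0.66  0.92  0.89  2.15 -0.37 -0.47] 0.0 [[0.436, 0.172, 0.126], [0.494, 0.343, 0.126]]
```

Run:
```python
from bench import capture
import cv2,numpy as np
a=capture("wrist")["image"];b=capture("side")["image"][190:340,170:370]
o=np.hstack([cv2.resize(a,(400,300)),cv2.resize(b,(400,300))]);cv2.imwrite("pics/g1.png",o[:,:,::-1])
```

View pics/g1.png

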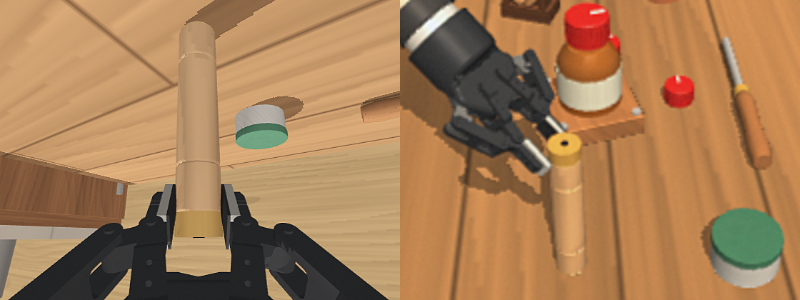

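The wrist view shows the handle between the pads, ferrule at (200,225). A gap of 30 mm on a 34 mm bar is odd, so I'll tighten the grip further to tell whether it's really held.

arm_command:
  offset:
    - [0,0,0]
    - [0,0,0]
    - [0,0,0]
  turn:
    - [0,0,0]
    - [0,0,0]
    - [0,0,0]
  grip: [2.5,2,2]

```text
time_s: 6.25
eef_pos: [0.5243, -0.257, 0.1418]
eef_rot: [0.796, 0.433, 0.202, 0.372]
wrist_force: [-0.6, 0.1, 5.8]
finger_gap: 0.0245
```

Run:
```python
from bench import capture,status
import cv2,numpy as np
s=status.observe();print(s["finger_gap"],s["wrist_force"],s["moment"])
a=capture("wrist")["image"];b=capture("side")["image"][220:340,200:360]
o=np.hstack([cv2.resize(a,(400,300)),cv2.resize(b,(400,300))]);cv2.imwrite("pics/g2.png",o[:,:,::-1])
```

```text
0.02452098424054535 [-0.59612497  0.0876546   5.84094137] [-0.13086456 -0.15306096 -0.0099044 ]
```

View pics/g2.png

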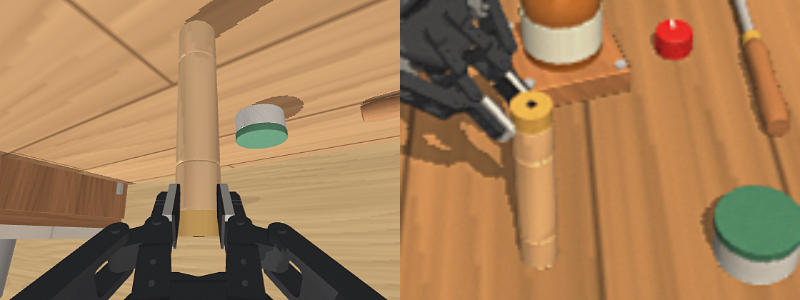

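The fingers look short of the handle: a 24.5 mm gap, with tips behind the bar at (515,130) in the right half. I'll work out where the tips actually are from the wrist camera.

Run:
```python
from h import *
from bench import capture
A,s=cur();print(s["finger_gap"])
c=capture("wrist");im=c["image"]
X=A[:3,:3]
cc=-c["R"].T@c["t"];print("cam in tool",(X.T@(cc-A[:3,3])).round(4),"cam axes in tool",(X.T@c["R"].T).round(3).tolist(),c["fx"])
for z in(0,.148,.18):print(proj(c,np.array([.519,-.2538,z])).round(1))
for off in(-.02,-.008,0,.011):
    for sx in(-1,1):print(off,sx,proj(c,A[:3,3]+X@np.array([sx*s["finger_gap"]/2,0,off])).round(1))
t=capture("top");print(blobs(t,(22,110,90),(36,255,255),(380,215,460,275))[0])
tt=t["image"][215:275,385:445]
o=np.hstack([cv2.resize(im[200:400,180:380],(400,400)),cv2.resize(tt,(400,400),interpolation=cv2.INTER_CUBIC)]);cv2.imwrite("pics/g3.png",o[:,:,::-1])
```

```text
0.02476596530922298
cam in tool [-0.0004 -0.0835 -0.1619] cam axes in tool [[1.0, 0.001, 0.001], [-0.001, 0.945, 0.326], [-0.0, -0.326, 0.945]] 332.9602713079596
[277.8  44.9]
[277.6 262.9]
[277.6 328.8]
-0.02 -1 [252.4 272.9]
-0.02 1 [303.5 272.9]
-0.008 -1 [254.  260.9]
-0.008 1 [301.8 261. ]
0 -1 [255.  253.8]
0 1 [300.7 253.8]
0.011 -1 [256.2 244.9]
0.011 1 [299.5 244.9]
[([418.5, 239.2], [410, 231, 18, 18, 257])]
```

View pics/g3.png

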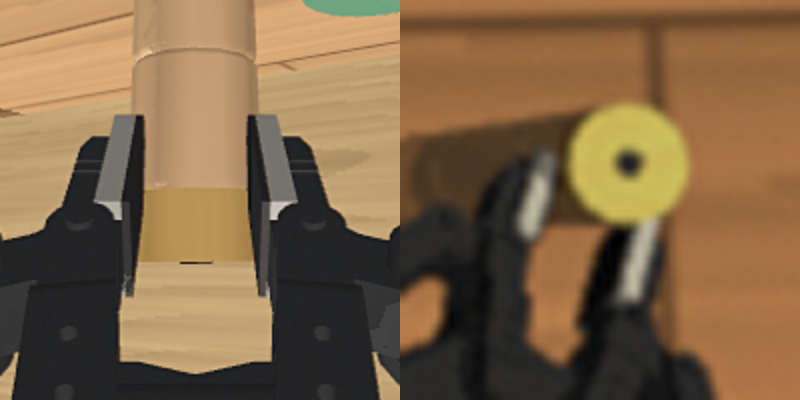

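The pads are only around the rear of the bar, so the tips sit about 25–30 mm further back than I assumed. I'll open, re-measure and advance.

arm_command:
  offset:
    - [0,0,0]
    - [0,0,0]
    - [0,0,0]
    - [0,0,0]
    - [0,0,0]
    - [0,0,0]
    - [0,0,0]
    - [0,0,0]
  turn:
    - [0,0,0]
    - [0,0,0]
    - [0,0,0]
    - [0,0,0]
    - [0,0,0]
    - [0,0,0]
    - [0,0,0]
    - [0,0,0]
  grip: [5,6.5,8,8.5,8.5,8.5,8.5,8.5]

```text
time_s: 7.25
eef_pos: [0.5231, -0.2563, 0.139]
eef_rot: [0.797, 0.433, 0.201, 0.37]
wrist_force: [-0.0, -0.1, -0.7]
finger_gap: 0.085
```

Run:
```python
from h import *
from bench import capture
A,s=cur();print(s["finger_gap"],s["wrist_force"],A[:3,3])
t=capture("top");e=blobs(t,(22,110,90),(36,255,255),(380,215,460,275))[1];c,r=cv2.minEnclosingCircle(cv2.findNonZero(e));F=onz(t,*c,.18);print(c,F)
R=tilt(-32.9,40);d=R[:,2]
for k in(.03,.036,.04):
    P=F*[1,1,0]+[0,0,.148]+d*k;plan(A,T(P,R),str(k));print(ik(P,R,s["joint_pos"]).x.round(2))
```

```text
0.08495769665773478 [-0.04773016 -0.09604074 -0.6505188 ] [ 0.52312892 -0.2562532   0.13901628]
(418.252197265625, 240.10177612304688) [ 0.52017742 -0.25338524  0.18      ]
0.03 rows 1 off cm [0.08, 0.44, 2.11] turn [-0.0032, 0.0008, -0.0001] mid [0.531, -0.261, 0.134] end [0.539, -0.266, 0.129]
[-0.57 -0.66 -0.93  0.42 -0.01  0.01]
0.036 rows 1 off cm [0.08, 0.44, 2.71] turn [-0.0032, 0.0008, -0.0001] mid [0.533, -0.262, 0.132] end [0.543, -0.268, 0.125]
[-0.57 -0.63 -0.93  0.41 -0.01  0.01]
0.04 rows 1 off cm [0.08, 0.44, 3.11] turn [-0.0032, 0.0008, -0.0001] mid [0.535, -0.263, 0.131] end [0.546, -0.27, 0.122]
[-0.57 -0.62 -0.92  0.39 -0.01  0.01]
```

arm_command:
  offset:
    - [0.04,0.22,0.5]
    - [0.04,0.22,0.5]
    - [0,0,0.5]
    - [0,0,0.5]
    - [0,0,0.5]
    - [0,0,0]
  turn:
    - [-0.003,0,0]
    - [0,0,0]
    - [0,0,0]
    - [0,0,0]
    - [0,0,0]
    - [0,0,0]
  grip: [8.5,8.5,8.5,8.5,8.5,8.5]

```text
time_s: 7.9
eef_pos: [0.5418, -0.2675, 0.1248]
eef_rot: [0.797, 0.433, 0.201, 0.371]
wrist_force: [0.4, 0.4, -0.1]
finger_gap: 0.0846
```

arm_command:
  offset:
    - [0,0,0]
    - [0,0,0]
    - [0,0,0]
    - [0,0,0]
    - [0,0,0]
    - [0,0,0]
    - [0,0,0]
    - [0,0,0]
  turn:
    - [0,0,0]
    - [0,0,0]
    - [0,0,0]
    - [0,0,0]
    - [0,0,0]
    - [0,0,0]
    - [0,0,0]
    - [0,0,0]
  grip: [6,5,4.2,3.8,2,2,2,2]
  newtons: 70

```text
time_s: 8.7
eef_pos: [0.5422, -0.2678, 0.1268]
eef_rot: [0.796, 0.433, 0.202, 0.372]
wrist_force: [0.0, -0.2, 1.4]
finger_gap: 0.0321
```

Run:
```python
from h import *
from bench import capture
A,s=cur();print(s["finger_gap"],s["wrist_force"],A[:3,3],s["joint_pos"].round(3))
t=capture("top");tt=t["image"][215:275,385:445];c=capture("wrist");im=c["image"]
e=blobs(t,(22,110,90),(36,255,255),(380,215,460,275))[1];print(cv2.minEnclosingCircle(cv2.findNonZero(e)))
o=np.hstack([cv2.resize(im[200:400,180:380],(400,400)),cv2.resize(tt,(400,400),interpolation=cv2.INTER_CUBIC)]);cv2.imwrite("pics/g4.png",o[:,:,::-1])
```

```text
0.03210544321530846 [ 0.02697249 -0.15261126  1.4085379 ] [ 0.54215219 -0.26779506  0.12680996] [-0.565 -0.643 -0.928  0.412 -0.008  0.006]
((418.0, 240.0), 9.486932754516602)
```

arm_command:
  offset:
    - [0,0,0]
    - [0,0,0]
    - [0,0,0]
  turn:
    - [0,0,0]
    - [0,0,0]
    - [0,0,0]
  grip: [2,2,2]

```text
time_s: 9.1
eef_pos: [0.5422, -0.2678, 0.1268]
eef_rot: [0.796, 0.433, 0.202, 0.372]
wrist_force: [0.2, -0.4, 1.4]
finger_gap: 0.0318
```

View pics/g4.png

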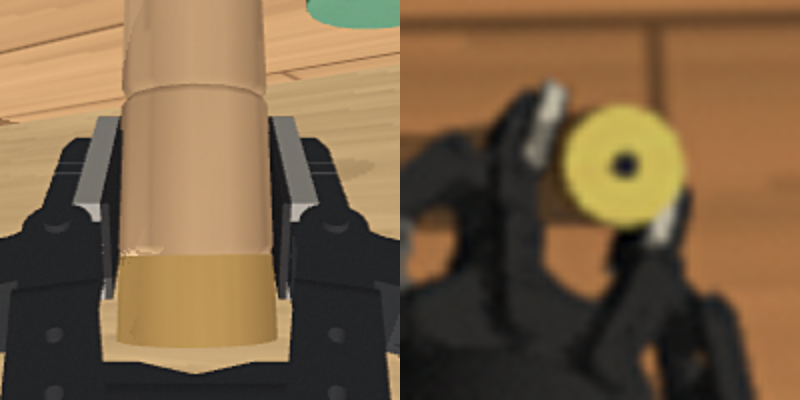

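The handle is now between the pads and touching both, with the ferrule clear of the palm. Next I'll plan the lift and swing.

```bash
cat > pl.py <<'E'
from h import *
A,s=cur();q=s["joint_pos"]
R=A[:3,:3]
H=[R.T@(np.array([.520,-.2534,z])-A[:3,3]) for z in(0,.18,.09)];np.save("H.npy",H)
up=A.copy();up[2,3]+=.17;plan(A,up,"lift");q=check(A,up,q,3,H[:2])
# laid: handle axis -> U, x of tool horizontal; rotate handle-up-vertical pose about horizontal axis
U=np.array([np.cos(np.radians(71.5)),np.sin(np.radians(71.5)),0])
ht=(H[1]-H[0])/.18; a=R[:,0]
# source triad (up, tool x) -> target (U, k x U)
S=np.c_[[0,0,1],[a[0],a[1],0]/np.hypot(a[0],a[1]),np.cross([0,0,1],[a[0],a[1],0]/np.hypot(a[0],a[1]))]
xk=np.cross([0,0,1],U);D3=np.c_[U,xk,np.cross(U,xk)]
R2=D3@S.T@R
seat=np.array([.4645,.2558,.056])
D=T(seat-R2@H[2]+[0,0,.08],R2)
V=up@expm(np.real(logm(np.linalg.inv(up)@D))*.5);V[2,3]=.37;V[0,3]-=.04
plan(up,V,"sw1");q=check(up,V,q,4,H[:2])
plan(V,D,"sw2");q=check(V,D,q,6,H[:2])
D2=D.copy();D2[2,3]-=.08;check(D,D2,q,2,H[:2])
np.savez("VD.npz",V=V,D=D,up=up)
E
python3 pl.py
```

```text
lift rows 5 off cm [-0.0, 2.61, -2.18] turn [-0.0, 0.0, 0.0] mid [0.542, -0.268, 0.212] end [0.542, -0.268, 0.297]
   [ 0.542 -0.268  0.127] [-0.57 -0.64 -0.93  0.41 -0.01  0.01] 0.0 [[0.52, -0.253, -0.0], [0.52, -0.253, 0.18]]
   [ 0.542 -0.268  0.183] [-0.57 -0.68 -0.83  0.54 -0.01  0.01] 0.0 [[0.52, -0.253, 0.057], [0.52, -0.253, 0.237]]
   [ 0.542 -0.268  0.24 ] [-0.57 -0.69 -0.73  0.66 -0.01  0.01] 0.0 [[0.52, -0.253, 0.113], [0.52, -0.253, 0.293]]
   [ 0.542 -0.268  0.297] [-0.57 -0.68 -0.61  0.77 -0.01  0.01] 0.0 [[0.52, -0.253, 0.17], [0.52, -0.253, 0.35]]
sw1 rows 9 off cm [3.29, 1.07, -1.31] turn [0.0599, 0.0096, -0.109] mid [0.602, -0.124, 0.353] end [0.622, 0.04, 0.37]
   [ 0.542 -0.268  0.297] [-0.57 -0.68 -0.61  0.77 -0.01  0.01] 0.0 [[0.52, -0.253, 0.17], [0.52, -0.253, 0.35]]
   [ 0.575 -0.2    0.331] [-0.37 -0.49 -0.34  0.99 -0.13 -0.09] 0.0 [[0.526, -0.2, 0.211], [0.562, -0.184, 0.387]]
   [ 0.602 -0.124  0.353] [-0.18 -0.28 -0.07  1.22 -0.24 -0.16] 0.0 [[0.531, -0.144, 0.247], [0.597, -0.106, 0.41]]
   [ 0.618 -0.043  0.366] [-0.01 -0.05  0.22  1.47 -0.32 -0.2 ] 0.
[... 695 characters left out ...]
089, 0.218], [0.618, 0.227, 0.274]]
   [0.568 0.229 0.189] [ 0.49  0.73  0.82  2.02 -0.4  -0.38] 0.0 [[0.497, 0.12, 0.188], [0.587, 0.272, 0.225]]
   [0.527 0.263 0.147] [ 0.57  0.8   0.81  2.06 -0.39 -0.43] 0.0 [[0.47, 0.148, 0.161], [0.545, 0.31, 0.178]]
   [0.476 0.291 0.11 ] [ 0.65  0.86  0.77  2.09 -0.37 -0.48] 0.0 [[0.436, 0.17, 0.136], [0.493, 0.341, 0.136]]
   [0.476 0.291 0.11 ] [ 0.65  0.86  0.77  2.09 -0.37 -0.48] 0.0 [[0.436, 0.17, 0.136], [0.493, 0.341, 0.136]]
   [0.476 0.291 0.07 ] [ 0.65  0.87  0.71  2.02 -0.37 -0.48] 0.0 [[0.436, 0.17, 0.096], [0.493, 0.341, 0.096]]
   [0.476 0.291 0.03 ] [ 0.65  0.89  0.66  1.95 -0.37 -0.48] 0.0 [[0.436, 0.17, 0.056], [0.493, 0.341, 0.056]]
```

arm_command:
  offset:
    - [0,0.8,-0.65]
    - [0,1.8,-1.5]
    - [0,2.61,-2.18]
    - [0,2.61,-2.18]
    - [0,2.61,-2.18]
    - [0,2.61,-2.18]
  turn:
    - [0,0,0]
    - [0,0,0]
    - [0,0,0]
    - [0,0,0]
    - [0,0,0]
    - [0,0,0]
  grip: [2,2,2,2,2,2]
  newtons: 80

```text
time_s: 9.7
eef_pos: [0.542, -0.267, 0.2964]
eef_rot: [0.797, 0.433, 0.202, 0.37]
wrist_force: [-0.4, -0.2, -0.4]
finger_gap: 0.0316
```

Run:
```python
from h import *
from bench import capture
A,s=cur();print(s["finger_gap"],s["wrist_force"],A[:3,3])
Z=np.load("VD.npz");H=np.load("H.npy")
c=capture("side");np.savez("pics/side2.npz",**c)
p=proj(c,(A@np.r_[H[1],1])[:3]);print("ferr exp",p,"butt exp",proj(c,(A@np.r_[H[0],1])[:3]))
x,y=int(p[0]),int(p[1]);print(blobs(c,(18,110,60),(36,255,255),(x-30,y-30,x+30,y+30),8)[0])
V=plan(A,Z["V"],"sw1");plan(V,Z["D"],"sw2")
```

```text
0.03162587684438667 [-0.41840161 -0.22654192 -0.38118997] [ 0.54196912 -0.26700005  0.29636798]
ferr exp [246.55680146 187.67707056] butt exp [252.01475965 264.94499318]
[([247.0, 191.2], [238, 183, 19, 19, 247])]
sw1 rows 9 off cm [3.28, 1.07, -1.31] turn [0.0596, 0.0093, -0.109] mid [0.601, -0.124, 0.353] end [0.622, 0.04, 0.37]
sw2 rows 10 off cm [3.62, 1.33, 1.4] turn [0.0539, 0.0087, -0.0981] mid [0.599, 0.188, 0.234] end [0.476, 0.291, 0.11]
```

Handle lifted with the ferrule where I expected it in the side view. Now the swing.

arm_command:
  offset:
    - [3.28,1.07,-1.31]
    - [3.28,1.07,-1.31]
    - [3.28,1.07,-1.31]
    - [3.28,1.07,-1.31]
    - [3.28,1.07,-1.31]
    - [3.28,1.07,-1.31]
    - [3.28,1.07,-1.31]
    - [3.28,1.07,-1.31]
    - [3.28,1.07,-1.31]
    - [0,0,0]
  turn:
    - [0.0596,0.0093,-0.109]
    - [0.0596,0.0093,-0.109]
    - [0.0596,0.0093,-0.109]
    - [0.0596,0.0093,-0.109]
    - [0.0596,0.0093,-0.109]
    - [0.0596,0.0093,-0.109]
    - [0.0596,0.0093,-0.109]
    - [0.0596,0.0093,-0.109]
    - [0.0596,0.0093,-0.109]
    - [0,0,0]
  grip: [2,2,2,2,2,2,2,2,2,2]

```text
time_s: 10.75
eef_pos: [0.624, 0.0443, 0.3635]
eef_rot: [0.556, 0.806, -0.082, 0.184]
wrist_force: [-0.1, 0.1, -2.8]
finger_gap: 0.0322
```

arm_command:
  offset:
    - [3.62,1.33,1.4]
    - [3.62,1.33,1.4]
    - [3.62,1.33,1.4]
    - [3.62,1.33,1.4]
    - [3.62,1.33,1.4]
    - [3.62,1.33,1.4]
    - [3.62,1.33,1.4]
    - [3.62,1.33,1.4]
    - [3.62,1.33,1.4]
    - [0,0,0]
    - [0,0,0]
  turn:
    - [0.0539,0.0087,-0.0981]
    - [0.0539,0.0087,-0.0981]
    - [0.0539,0.0087,-0.0981]
    - [0.0539,0.0087,-0.0981]
    - [0.0539,0.0087,-0.0981]
    - [0.0539,0.0087,-0.0981]
    - [0.0539,0.0087,-0.0981]
    - [0.0539,0.0087,-0.0981]
    - [0.0539,0.0087,-0.0981]
    - [0,0,0]
    - [0,0,0]
  grip: [2,2,2,2,2,2,2,2,2,2,2]

```text
time_s: 11.85
eef_pos: [0.508, 0.2739, 0.128]
eef_rot: [0.196, 0.928, -0.317, -0.03]
wrist_force: [-0.0, 0.2, -0.1]
finger_gap: 0.0324
```

Run:
```python
from h import *
from bench import capture
A,s=cur();print(s["finger_gap"],s["wrist_force"],A[:3,3],s["joint_pos"].round(3))
Z=np.load("VD.npz");H=np.load("H.npy")
plan(A,Z["D"],"rest")
t=capture("top");np.savez("pics/top3.npz",**t);c=capture("side");np.savez("pics/side3.npz",**c)
im=t["image"].copy()
for h in H: print((A@np.r_[h,1])[:3].round(3),proj(t,(A@np.r_[h,1])[:3]).round(1),proj(c,(A@np.r_[h,1])[:3]).round(1))
o=np.hstack([cv2.resize(im[190:310,100:240],(400,343),interpolation=cv2.INTER_CUBIC),cv2.resize(c["image"][100:220,180:320],(400,343),interpolation=cv2.INTER_CUBIC)]);cv2.imwrite("pics/l1.png",o[:,:,::-1])
```

```text
0.03240139535755397 [-0.01976967  0.22032501 -0.10059015] [0.50797154 0.27385925 0.12803271] [ 0.597  0.828  0.795  2.072 -0.385 -0.451]
rest rows 2 off cm [1.83, 0.67, 0.53] turn [0.0251, 0.005, -0.0493] mid [0.492, 0.283, 0.119] end [0.476, 0.291, 0.11]
[0.458 0.156 0.148] [200.3 277.5] [228.3 172.1]
[0.526 0.322 0.157] [110.9 243.2] [251.7 141.6]
[0.492 0.239 0.152] [155.8 260.4] [240.7 156. ]
```

View pics/l1.png

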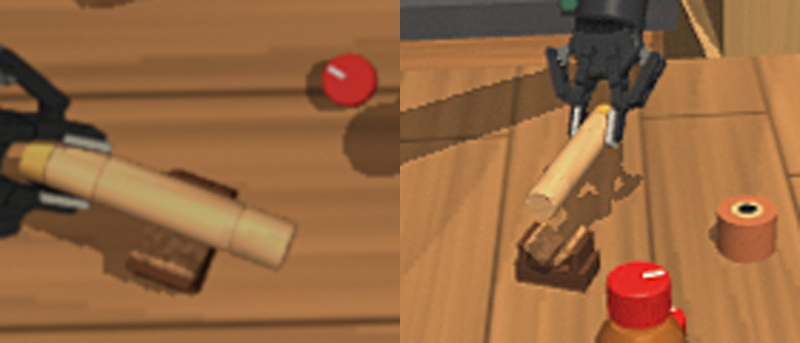

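Left: the handle is held level above the cradle along the groove, butt at about (199,276) against a predicted (200.3,277.5). Right: butt at (229,171) against (228.3,172.1). I'll check my cradle estimate against its known size before lowering.

Run:
```python
from h import *
A,s=cur();t=load("top0");sd=load("side0");Z=np.load("VD.npz");H=np.load("H.npy")
for cx,cy,yaw in((.4645,.2558,71.1),(.4645,.2558,73),(.466,.255,72)):
    a=np.radians(yaw);x=np.array([np.cos(a),np.sin(a),0]);y=np.array([-x[1],x[0],0])
    def P(u,v,z): return np.array([cx,cy,z])+x*u+y*v
    f=lambda c,X,o,k:((proj(c,X)-o)*k).round(0).tolist()
    print(yaw,"top crop",[(n,f(t,P(*q),np.array([130,240]),8)) for n,q in dict(v1=(.025,0,.032),v2=(-.025,0,.032),tA=(-.025,-.036,.055),tB=(.025,-.036,.055),fA=(-.025,.042,0),fB=(.025,.042,0),tC=(-.025,.036,.055),tD=(.025,.036,.055)).items()])
    print("  side crop",[(n,f(sd,P(*q),np.array([210,170]),4)) for n,q in dict(v2=(-.025,0,.032),tA=(-.025,-.036,.055),tC=(-.025,.036,.055),fA=(-.025,.042,0),fE=(-.025,-.042,0)).items()])
```

```text
71.1 top crop [('v1', [178.0, 223.0]), ('v2', [353.0, 280.0]), ('tA', [377.0, 155.0]), ('tB', [198.0, 97.0]), ('fA', [331.0, 417.0]), ('fB', [160.0, 362.0]), ('tC', [289.0, 417.0]), ('tD', [108.0, 359.0])]
  side crop [('v2', [88.0, 88.0]), ('tA', [130.0, 69.0]), ('tC', [42.0, 58.0]), ('fA', [42.0, 115.0]), ('fE', [142.0, 130.0])]
73 top crop [('v1', [177.0, 226.0]), ('v2', [354.0, 277.0]), ('tA', [374.0, 150.0]), ('tB', [193.0, 99.0]), ('fA', [336.0, 415.0]), ('fB', [164.0, 366.0]), ('tC', [294.0, 415.0]), ('tD', [111.0, 363.0])]
  side crop [('v2', [89.0, 89.0]), ('tA', [131.0, 69.0]), ('tC', [43.0, 58.0]), ('fA', [42.0, 116.0]), ('fE', [143.0, 129.0])]
72 top crop [('v1', [180.0, 219.0]), ('v2', [357.0, 273.0]), ('tA', [379.0, 147.0]), ('tB', [199.0, 92.0]), ('fA', [336.0, 411.0]), ('fB', [165.0, 358.0]), ('tC', [294.0, 410.0]), ('tD', [113.0, 355.0])]
  side crop [('v2', [90.0, 89.0]), ('tA', [132.0, 69.0]), ('tC', [44.0, 58.0]), ('fA', [44.0, 116.0]), ('fE', [144.0, 130.0])]
```

The predicted corners match what I saw within about 1–2 mm. Now going above the seat.

arm_command:
  offset:
    - [1.83,0.67,0.53]
    - [1.83,0.67,0.53]
    - [0,0,0]
    - [0,0,0]
  turn:
    - [0.0251,0.005,-0.0493]
    - [0.0251,0.005,-0.0493]
    - [0,0,0]
    - [0,0,0]
  grip: [2,2,2,2]

```text
time_s: 12.35
eef_pos: [0.4764, 0.291, 0.1104]
eef_rot: [0.151, 0.928, -0.337, -0.054]
wrist_force: [0.7, -0.1, -0.2]
finger_gap: 0.0319
```

Run:
```python
from h import *
from bench import capture
A,s=cur();print(s["wrist_force"],A[:3,3])
Z=np.load("VD.npz");H=np.load("H.npy")
D=Z["D"].copy();D[:2,3]+=[.0005,0]
plan(A,D,"err")
t=capture("top");c=capture("side")
# pale wood mask -> axis line in both views
for n,v,box in(("top",t,(125,225,215,300)),("side",c,(215,120,265,190))):
    e=[proj(v,(A@np.r_[h,1])[:3]) for h in H];print(n,"pred",np.round(e,1).tolist())
    hsv=cv2.cvtColor(v["image"],cv2.COLOR_RGB2HSV);bx=[int(k) for k in e[2]];print(hsv[bx[1],bx[0]])
    hh=hsv[bx[1],bx[0]].astype(int);lo=(max(hh[0]-4,0),hh[1]-45,hh[2]-40);hi=(hh[0]+5,hh[1]+45,255)
    k=blobs(v,lo,hi,box)[1];n_,l,st,_=cv2.connectedComponentsWithStats(cv2.morphologyEx(k,cv2.MORPH_OPEN,np.ones((3,3))))
    i=1+np.argmax(st[1:,4]);print(cv2.minAreaRect(cv2.findNonZero((l==i).astype(np.uint8))))
D2=D.copy();D2[2,3]-=.068;plan(A,D2,"down",mm=15)
```

```text
[ 0.70510197 -0.11150008 -0.2381984 ] [0.47639706 0.29103776 0.1104096 ]
err rows 1 off cm [-0.04, 0.04, 0.08] turn [0.0007, 0.0007, 0.0002] mid [0.477, 0.291, 0.11] end [0.477, 0.291, 0.11]
top pred [[193.7, 288.5], [104.6, 260.5], [149.1, 274.5]]
[ 21 112 189]Traceback (most recent call last):
  File "<stdin>", line 13, in <module>
  File "h.py", line 16, in blobs
    h=cv2.cvtColor(c["image"],cv2.COLOR_RGB2HSV);m=cv2.inRange(h,lo,hi)
                                                   ~~~~~~~~~~~^^^^^^^^^
cv2.error: OpenCV(4.12.0) :-1: error: (-5:Bad argument) in function 'inRange'
> Overload resolution failed:
>  - lowerb is not a numerical tuple
>  - Expected Ptr<cv::UMat> for argument 'lowerb'
```

Run:
```python
from h import *
from bench import capture
A,s=cur()
Z=np.load("VD.npz");H=np.load("H.npy")
t=capture("top");c=capture("side")
for n,v,box in(("top",t,(125,225,215,300)),("side",c,(205,120,265,200))):
    e=[proj(v,(A@np.r_[h,1])[:3]) for h in H];print(n,"pred",np.round(e,1).tolist())
    hsv=cv2.cvtColor(v["image"],cv2.COLOR_RGB2HSV);bx=[int(k) for k in e[2]];hh=hsv[bx[1],bx[0]].tolist();print(hh)
    k=blobs(v,(17,60,110),(25,150,255),box)[1];n_,l,st,_=cv2.connectedComponentsWithStats(cv2.morphologyEx(k,cv2.MORPH_OPEN,np.ones((3,3))))
    i=1+np.argmax(st[1:,4]);r=cv2.minAreaRect(cv2.findNonZero((l==i).astype(np.uint8)));print(np.round(r[0],1),np.round(r[1],1),r[2],cv2.boxPoints(r).round(1).tolist())
D=A.copy();D[2,3]=Z["D"][2,3]-.068;D[0,3]+=.0005;plan(A,D,"down",mm=15)
```

```text
top pred [[193.8, 288.2], [104.6, 260.1], [149.2, 274.1]]
[21, 113, 190]
[159.2 275.8] [71.2 10.6] 18.083444595336914 [[123.80000305175781, 269.79998779296875], [127.0, 259.70001220703125], [194.6999969482422, 281.79998779296875], [191.39999389648438, 291.8999938964844]]
side pred [[221.5, 173.0], [242.0, 145.0], [232.3, 158.2]]
[18, 123, 231]
[232.3 156.3] [ 5.6 31.4] 36.869895935058594 [[220.60000610351562, 167.1999969482422], [239.39999389648438, 142.10000610351562], [243.89999389648438, 145.39999389648438], [225.10000610351562, 170.60000610351562]]
down rows 5 off cm [-0.01, 0.9, 1.07] turn [-0.0, -0.0, -0.0] mid [0.477, 0.291, 0.076] end [0.478, 0.291, 0.042]
```

arm_command:
  offset:
    - [-0.01,0.9,1.07]
    - [-0.01,0.9,1.07]
    - [-0.01,0.9,1.07]
    - [-0.01,0.9,1.07]
    - [-0.01,0.6,0.71]
    - [0,0.13,0.15]
    - [0,0.13,0.15]
  turn:
    - [0,0,0]
    - [0,0,0]
    - [0,0,0]
    - [0,0,0]
    - [0,0,0]
    - [0,0,0]
    - [0,0,0]
  grip: [2,2,2,2,2,2,2]

```text
time_s: 13.25
eef_pos: [0.4776, 0.2908, 0.0416]
eef_rot: [0.151, 0.928, -0.337, -0.054]
wrist_force: [0.6, 0.1, 0.1]
finger_gap: 0.0321
```

arm_command:
  offset:
    - [0,0.13,0.15]
    - [0,0.13,0.15]
    - [0,0.13,0.15]
    - [0,0,0]
  turn:
    - [0,0,0]
    - [0,0,0]
    - [0,0,0]
    - [0,0,0]
  grip: [2,2,2,2]

```text
time_s: 13.65
eef_pos: [0.4778, 0.2912, 0.0359]
eef_rot: [0.152, 0.928, -0.336, -0.054]
wrist_force: [-0.1, -0.1, -1.3]
finger_gap: 0.032
```

arm_command:
  offset:
    - [0,0.13,0.15]
    - [0,0.13,0.15]
    - [0,0,0]
  turn:
    - [0,0,0]
    - [0,0,0]
    - [0,0,0]
  grip: [2,2,2]

```text
time_s: 13.95
eef_pos: [0.4774, 0.2911, 0.0326]
eef_rot: [0.151, 0.928, -0.336, -0.054]
wrist_force: [-1.4, 0.6, 2.5]
finger_gap: 0.0321
```

arm_command:
  offset:
    - [0,0.13,0.15]
    - [0,0,0]
  turn:
    - [0,0,0]
    - [0,0,0]
  grip: [2,2]

```text
time_s: 14.15
eef_pos: [0.4773, 0.2912, 0.0313]
eef_rot: [0.151, 0.928, -0.337, -0.054]
wrist_force: [-2.5, 1.8, 5.9]
finger_gap: 0.0324
```

arm_command:
  offset:
    - [-0.05,0.06,0.08]
    - [0,0,0]
    - [0,0,0]
    - [0,0,0]
    - [0,0,0]
    - [0,0,0]
    - [0,0,0]
    - [0,0,0]
    - [0,0,0]
    - [0,0,0]
  turn:
    - [0,0,0]
    - [0,0,0]
    - [0,0,0]
    - [0,0,0]
    - [0,0,0]
    - [0,0,0]
    - [0,0,0]
    - [0,0,0]
    - [0,0,0]
    - [0,0,0]
  grip: [2,2,3,3.4,3.8,4.4,5.5,6.5,7,7]

```text
time_s: 15.15
eef_pos: [0.4783, 0.2909, 0.0289]
eef_rot: [0.152, 0.928, -0.336, -0.054]
wrist_force: [-0.4, -0.0, 0.2]
finger_gap: 0.0698
```

Run:
```python
from h import *
from bench import capture
A,s=cur();print(s["finger_gap"],s["wrist_force"],A[:3,3].round(4),s["joint_pos"].round(3),A[:3,:3].round(3).tolist())
t=capture("top");c=capture("side");np.savez("pics/top4.npz",**t)
o=np.hstack([cv2.resize(t["image"][220:320,90:220],(400,308),interpolation=cv2.INTER_CUBIC),cv2.resize(c["image"][120:220,180:310],(400,308),interpolation=cv2.INTER_CUBIC)]);cv2.imwrite("pics/l2.png",o[:,:,::-1])
```

```text
0.06982105774630393 [-0.40353368 -0.00137397  0.19103202] [0.4783 0.2909 0.0289] [ 0.645  0.89   0.668  1.95  -0.372 -0.486] [[-0.948, 0.245, -0.203], [0.318, 0.728, -0.607], [-0.001, -0.64, -0.768]]
```

View pics/l2.png

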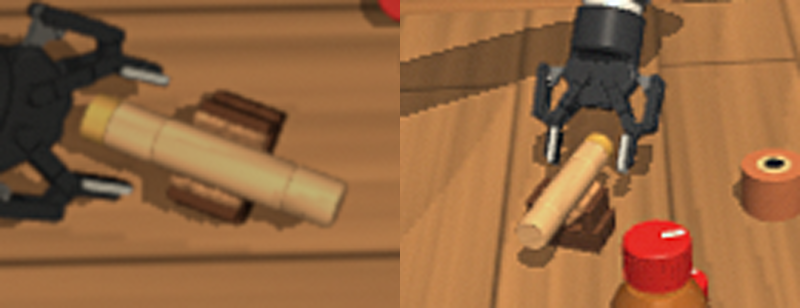

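The handle lies in the groove, ferrule near top-pixel (121,258) and butt near (199,286), with the fingers clear on both sides. I'll check how well it's centred and triangulate the fingertips for the cap approach.

Run:
```python
from h import *
A,s=cur();t=load("top4");c=load("side3")
for a,b in(((144.6,246),(252.8,175.9)),((132.2,280.8),(229.7,172.6))):
    X,e=tri(t,a,c,b);print(X.round(4),round(e,4),"tool",(A[:3,:3].T@(X-A[:3,3])).round(4))
f=onz(t,121.5,258,.06);b=onz(t,199.5,285.6,.06);print("ends",f,b,np.linalg.norm(f-b),"mid",(f+b)/2,np.degrees(np.arctan2(*(f-b)[1::-1])))
X,e=tri(t,(199.5,285.6),c,(180+135*.325,120+235*.325));print("butt",X,e)
B=A.copy();B[:3,3]-=.11*A[:3,2];plan(A,B,"back");q=check(A,B,s["joint_pos"],2)
G=T([.5513,-.0017,.30],down(40));V=T([.56,.17,.33],down(-10))
for x in(B,):
    Vv=plan(B,V,"via");q=check(B,V,q,4);plan(V,G,"over");check(V,G,q,4)
```

```text
[0.5216 0.29   0.0526] 0.0032 tool [-0.0414 -0.0052 -0.0263]
[0.448  0.315  0.0545] 0.0012 tool [ 0.0364 -0.0062 -0.0281]
ends [0.49576024 0.3359511  0.06      ] [0.43484179 0.17279046 0.06      ] 0.17416214063650848 mid [0.46530101 0.25437078 0.06      ] 69.52613694831555
butt [0.43511885 0.17350955 0.05596001] 0.0012474872849851167
back rows 3 off cm [-0.0, -0.0, -3.67] turn [0.0, -0.0, -0.0] mid [0.489, 0.324, 0.071] end [0.501, 0.358, 0.113]
   [0.478 0.291 0.029] [ 0.64  0.89  0.67  1.95 -0.37 -0.49] 0.0 
   [0.489 0.324 0.071] [ 0.67  1.    0.92  2.11 -0.36 -0.46] 0.0 
   [0.501 0.358 0.113] [ 0.7   1.15  1.28  2.29 -0.35 -0.45] 0.00068 
via rows 24 off cm [-1.47, 0.31, -0.8] turn [-0.0031, 0.0426, 0.1175] mid [0.646, 0.281, 0.205] end [0.56, 0.17, 0.33]
   [0.501 0.358 0.113] [ 0.7   1.15  1.28  2.29 -0.35 -0.45] 0.00068 
   [0.593 0.345 0.149] [ 0.53  1.13  1.42  2.22 -0.2   0.08] 0.06809 
   [0.646 0.281 0.205] [ 0.34  1.03  1.42  2.19 -0.05  0.65] 0.06708 
   [0.632 0.208 0.271] [0.2  0.94 1.42 2.26 0.03 1.24] 0.00273 
   [0.56 0.17 0.33] [ 0.18  0.29  0.61  1.9  -0.    1.93] 0.0 
over rows 7 off cm [-0.63, 2.46, 0.43] turn [0.0, 0.0, -0.1247] mid [0.537, 0.085, 0.315] end [0.551, -0.002, 0.3]
   [0.56 0.17 0.33] [ 0.18  0.29  0.61  1.9  -0.    1.93] 0.0 
   [0.544 0.129 0.322] [ 0.11  0.2   0.5   1.86 -0.    1.64] 0.0 
   [0.537 0.085 0.315] [ 0.03  0.15  0.42  1.84 -0.    1.34] 0.0 
   [0.539 0.041 0.308] [-0.05  0.14  0.39  1.82 -0.    1.04] 0.0 
   [ 0.551 -0.002  0.3  ] [-0.12  0.16  0.4   1.81  0.    0.75] 0.0
```

Run:
```python
from h import *
A,s=cur();q=s["joint_pos"]
B=A.copy();B[:3,3]-=.05*A[:3,2];B[2,3]+=.0
C=B.copy();C[2,3]+=.08;C[0,3]-=.02;C[1,3]-=.02
V=T([.50,.22,.28],down(110));G=T([.5513,-.0017,.25],down(70))
plan(A,B,"back");q=check(A,B,q,1);plan(B,C,"up");q=check(B,C,q,2)
tips=[[x,0,-.02] for x in(-.057,.057)]
plan(C,V,"via");q=check(C,V,q,5,tips);plan(V,G,"over");q=check(V,G,q,4,tips)
```

```text
back rows 2 off cm [-0.0, -0.0, -2.5] turn [0.0, -0.0, -0.0] mid [0.483, 0.306, 0.048] end [0.488, 0.321, 0.067]
   [0.478 0.291 0.029] [ 0.64  0.89  0.67  1.95 -0.37 -0.49] 0.0 
   [0.488 0.321 0.067] [ 0.67  0.98  0.9   2.09 -0.36 -0.46] 0.0 
up rows 3 off cm [0.42, -2.36, -1.51] turn [0.0, -0.0, -0.0] mid [0.478, 0.311, 0.107] end [0.468, 0.301, 0.147]
   [0.488 0.321 0.067] [ 0.67  0.98  0.9   2.09 -0.36 -0.46] 0.0 
   [0.478 0.311 0.107] [ 0.67  0.92  0.87  2.13 -0.36 -0.47] 0.0 
   [0.468 0.301 0.147] [ 0.66  0.86  0.86  2.17 -0.36 -0.47] 0.0 
via rows 9 off cm [-1.04, -0.98, -1.16] turn [-0.0718, 0.0348, 0.0956] mid [0.502, 0.273, 0.217] end [0.5, 0.22, 0.28]
   [0.468 0.301 0.147] [ 0.66  0.86  0.86  2.17 -0.36 -0.47] 0.0 [[0.527, 0.295, 0.163], [0.418, 0.332, 0.163]]
   [0.485 0.294 0.175] [ 0.59  0.77  0.84  2.13 -0.29 -0.39] 0.0 [[0.54, 0.276, 0.195], [0.44, 0.331, 0.189]]
   [0.498 0.281 0.203] [ 0.52  0.64  0.76  2.06 -0.21 -0.31] 0.0 [[0.546, 0.253, 0.226], [0.457, 0.324, 0.217]]
   [0.504 0.264 0.231] [ 0.45  0.49  0.64  1.97 -0.14 -0.23] 0.0 [[0.545, 0.225, 0.254], [0
[... 192 characters left out ...]
.0 [[0.519, 0.166, 0.3], [0.481, 0.274, 0.3]]
over rows 6 off cm [-3.81, 0.65, 0.5] turn [0.0, 0.0, 0.1164] mid [0.545, 0.114, 0.265] end [0.551, -0.002, 0.25]
   [0.5  0.22 0.28] [ 0.29  0.13  0.33  1.77 -0.   -0.06] 0.0 [[0.519, 0.166, 0.3], [0.481, 0.274, 0.3]]
   [0.527 0.169 0.272] [0.19 0.15 0.33 1.75 0.   0.01] 0.0 [[0.537, 0.113, 0.293], [0.517, 0.225, 0.293]]
   [0.545 0.114 0.265] [0.09 0.15 0.32 1.74 0.   0.09] 0.0 [[0.545, 0.057, 0.285], [0.545, 0.171, 0.285]]
   [0.553 0.056 0.258] [-0.02  0.15  0.3   1.72 -0.    0.16] 0.0 [[0.543, 0.0, 0.278], [0.563, 0.112, 0.278]]
   [ 0.551 -0.002  0.25 ] [-0.12  0.13  0.26  1.7  -0.    0.22] 0.0 [[0.532, -0.055, 0.27], [0.571, 0.052, 0.27]]
```

arm_command:
  offset:
    - [0,0,-2.5]
    - [0,0,-2.5]
    - [0,-2.0,-2.0]
    - [0.5,-2.36,-1.51]
    - [0.76,-2.72,-1.0]
  turn:
    - [0,0,0]
    - [0,0,0]
    - [0,0,0]
    - [0,0,0]
    - [0,0,0]
  grip: [7.5,8,8.5,8.5,8.5]

```text
time_s: 15.75
eef_pos: [0.4685, 0.3015, 0.1476]
eef_rot: [0.151, 0.928, -0.336, -0.054]
wrist_force: [-0.0, 0.1, 1.1]
finger_gap: 0.0848
```

arm_command:
  offset:
    - [-1.04,-0.98,-1.16]
    - [-1.04,-0.98,-1.16]
    - [-1.04,-0.98,-1.16]
    - [-1.04,-0.98,-1.16]
    - [-1.04,-0.98,-1.16]
    - [-1.04,-0.98,-1.16]
    - [-1.04,-0.98,-1.16]
    - [-1.04,-0.98,-1.16]
    - [-1.04,-0.98,-1.16]
    - [0,0,0]
  turn:
    - [-0.0718,0.0348,0.0956]
    - [-0.0718,0.0348,0.0956]
    - [-0.0718,0.0348,0.0956]
    - [-0.0718,0.0348,0.0956]
    - [-0.0718,0.0348,0.0956]
    - [-0.0718,0.0348,0.0956]
    - [-0.0718,0.0348,0.0956]
    - [-0.0718,0.0348,0.0956]
    - [-0.0718,0.0348,0.0956]
    - [0,0,0]
  grip: [8.5,8.5,8.5,8.5,8.5,8.5,8.5,8.5,8.5,8.5]

```text
time_s: 16.75
eef_pos: [0.4984, 0.2177, 0.2834]
eef_rot: [0.575, 0.818, 0.002, 0.002]
wrist_force: [-0.1, -0.3, 0.9]
finger_gap: 0.0849
```

Run:
```python
from h import *
from bench import capture
A,s=cur();q=s["joint_pos"];print(A[:3,3],s["wrist_force"],s["finger_gap"])
t=capture("top");np.savez("pics/top5.npz",**t)
G=T([.5513,-.0017,.25],down(70));plan(A,G,"over");check(A,G,q,3)
# handle still? 
k=blobs(t,(17,60,110),(30,190,255),(100,230,215,305))[1];n_,l,st,_=cv2.connectedComponentsWithStats(cv2.morphologyEx(k,cv2.MORPH_OPEN,np.ones((3,3))));i=1+np.argmax(st[1:,4]);print(st[i],cv2.minAreaRect(cv2.findNonZero((l==i).astype(np.uint8))))
```

```text
[0.49844435 0.21770622 0.28340187] [-0.09623549 -0.25863923  0.87606348] 0.08491220679823129
over rows 6 off cm [-3.77, 0.69, 0.56] turn [0.0009, -0.0002, 0.1157] mid [0.544, 0.113, 0.267] end [0.551, -0.002, 0.25]
   [0.498 0.218 0.283] [ 0.29  0.12  0.32  1.77 -0.   -0.06] 0.0 
   [0.533 0.149 0.272] [ 0.15  0.14  0.32  1.75 -0.    0.04] 0.0 
   [0.551 0.075 0.261] [ 0.01  0.15  0.3   1.73 -0.    0.13] 0.0 
   [ 0.551 -0.002  0.25 ] [-0.12  0.13  0.26  1.7  -0.    0.22] 0.0 
[144 264  56  25 453] ((171.89039611816406, 275.4588928222656), (58.169456481933594, 9.363293647766113), 20.556045532226562)
```

arm_command:
  offset:
    - [-3.77,0.69,0.56]
    - [-3.77,0.69,0.56]
    - [-3.77,0.69,0.56]
    - [-3.77,0.69,0.56]
    - [-3.77,0.69,0.56]
    - [-3.77,0.69,0.56]
    - [0,0,0]
    - [0,0,0]
  turn:
    - [0,0,0.1157]
    - [0,0,0.1157]
    - [0,0,0.1157]
    - [0,0,0.1157]
    - [0,0,0.1157]
    - [0,0,0.1157]
    - [0,0,0]
    - [0,0,0]
  grip: [8.5,8.5,8.5,8.5,8.5,8.5,8.5,8.5]

```text
time_s: 17.6
eef_pos: [0.5537, 0.0012, 0.2444]
eef_rot: [0.818, 0.575, -0.001, -0.001]
wrist_force: [0.3, 0.5, -0.2]
finger_gap: 0.085
```

Run:
```python
from h import *
from bench import capture
A,s=cur();q=s["joint_pos"];print(A.round(4).tolist(),s["wrist_force"],s["finger_gap"],q.round(3))
c=capture("wrist");np.savez("pics/w5.npz",**c)
h=cv2.cvtColor(c["image"],cv2.COLOR_RGB2HSV);m=(((h[:,:,0]<6)|(h[:,:,0]>174))&(h[:,:,1]>170)&(h[:,:,2]>120)).astype(np.uint8)
n,l,st,ct=cv2.connectedComponentsWithStats(m);i=1+np.argmax(st[1:,4]);print(st[i],ct[i])
e=cv2.fitEllipse(max(cv2.findContours((l==i).astype(np.uint8),0,1)[0],key=cv2.contourArea));print("ell",e)
print("pred top centre",proj(c,np.array([.5513,-.0017,.163])),"onz ell",onz(c,*e[0],.163))
im=c["image"].copy();cv2.imwrite("pics/w5.png",im[:,:,::-1])
d=capture("side");np.savez("pics/side5.npz",**d)
# side view: top cap centre from red+white region
```

```text
[[0.3381, 0.9411, -0.003, 0.5537], [0.9411, -0.3381, 0.0009, 0.0012], [-0.0002, -0.0031, -1.0, 0.2444], [0.0, 0.0, 0.0, 1.0]] [ 0.32140523  0.49979266 -0.17750857] 0.08499548878960547 [-1.190e-01  1.390e-01  2.610e-01  1.697e+00  1.000e-03  2.260e-01]
[ 237  160   73   75 3794] [272.36425936 198.90564048]
ell ((272.765380859375, 199.22735595703125), (69.70516967773438, 71.32704162597656), 27.424781799316406)
pred top centre [273.55559069 203.91127343] onz ell [ 0.54751409 -0.00097554  0.163     ]
```

View pics/w5.png

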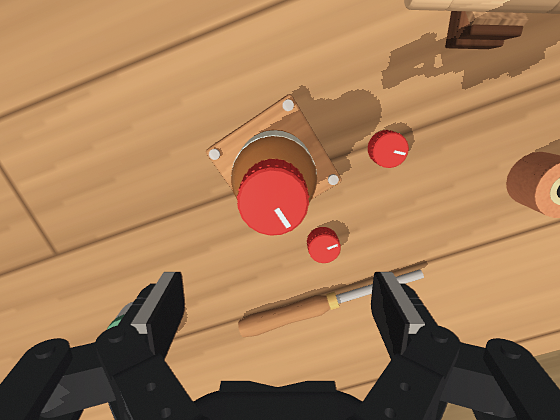

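The wrist view has the cap top centred near (273,201), predicted (273.6,203.9), so it agrees within about 2 mm. The jaws will straddle it clear of the two small caps. I'll descend in stages.

Run:
```python
from h import *
A,s=cur()
B=plan(A,T([.5505,-.0017,.135],down(70)),"d1",mm=28)
plan(B,T([.5505,-.0017,.108],down(70)),"d2",mm=10)
```

```text
d1 rows 4 off cm [-0.13, -0.04, 2.76] turn [-0.0004, -0.0001, 0.0016] mid [0.552, 0.0, 0.19] end [0.55, -0.002, 0.135]
d2 rows 3 off cm [0.0, 0.0, 0.9] turn [0.0, 0.0, -0.0] mid [0.55, -0.002, 0.122] end [0.55, -0.002, 0.108]
```

arm_command:
  offset:
    - [-0.13,-0.04,2.76]
    - [-0.13,-0.04,2.76]
    - [-0.13,-0.04,2.76]
    - [-0.06,-0.04,2.76]
    - [0,0,0]
    - [0,0,0]
  turn:
    - [0,0,0.002]
    - [0,0,0.002]
    - [0,0,0.002]
    - [0,0,0]
    - [0,0,0]
    - [0,0,0]
  grip: [8.5,8.5,8.5,8.5,8,7.5]

```text
time_s: 18.3
eef_pos: [0.5502, -0.0011, 0.1354]
eef_rot: [0.819, 0.574, -0.0, -0.001]
wrist_force: [0.7, -0.5, 0.9]
finger_gap: 0.0747
```

Run:
```python
from h import *
from bench import capture
A,s=cur();q=s["joint_pos"];print(A[:3,3],s["wrist_force"],s["finger_gap"])
t=capture("top");d=capture("side");np.savez("pics/top6.npz",**t);np.savez("pics/side6.npz",**d)
# predicted tip px if tips at tool z -0.025 vs +0.003
for z in(-.027,.003):
  for sx in(-1,1):
    X=A[:3,3]+A[:3,:3]@np.array([sx*.04,0,z]);print(z,sx,proj(d,X).round(1))
print("cap top/bottom centre side",proj(d,np.array([.5505,-.0017,.163])),proj(d,np.array([.5505,-.0017,.127])))
x0,y0=225,120
o=cv2.resize(d["image"][y0:y0+120,x0:x0+120],(600,600),interpolation=cv2.INTER_CUBIC);cv2.imwrite("pics/c1.png",o[:,:,::-1])
```

```text
[ 0.5502263  -0.0011068   0.13542558] [ 0.70575262 -0.52852867  0.92575764] 0.0747117570444162
-0.027 -1 [258.1 205.9]
-0.027 1 [268.  188.6]
0.003 -1 [258.6 215.9]
0.003 1 [268.3 198.3]
cap top/bottom centre side [263.26240491 196.8772934 ] [263.80300201 208.74591766]
```

View pics/c1.png

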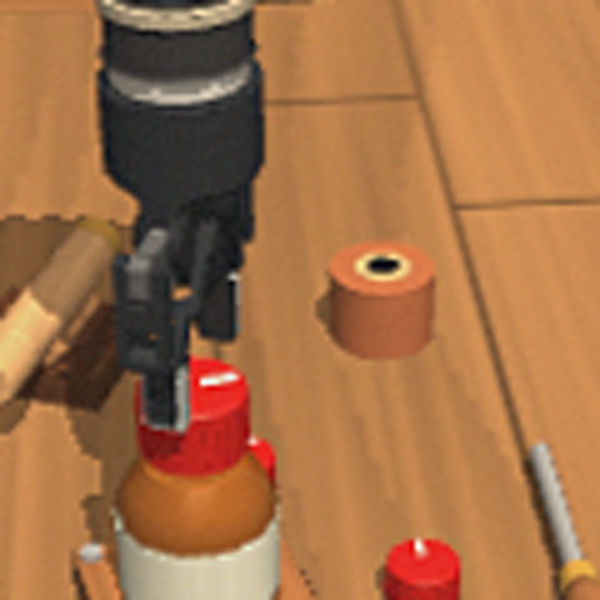

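Near fingertip at side pixel (258.6,206), which matches tips 27 mm behind the TCP. That puts the right grasp height at TCP z≈0.106.

arm_command:
  offset:
    - [0.03,0,1.0]
    - [0.03,0,1.0]
    - [0,0,0.9]
    - [0,0,0]
    - [0,0,0]
    - [0,0,0]
    - [0,0,0]
    - [0,0,0]
    - [0,0,0]
    - [0,0,0]
  turn:
    - [0,0,0]
    - [0,0,0]
    - [0,0,0]
    - [0,0,0]
    - [0,0,0]
    - [0,0,0]
    - [0,0,0]
    - [0,0,0]
    - [0,0,0]
    - [0,0,0]
  grip: [7.5,7.5,7.5,7,6.5,6,5,4.5,4.5,4.5]
  newtons: 60

```text
time_s: 19.4
eef_pos: [0.551, -0.0018, 0.1072]
eef_rot: [0.82, 0.573, 0.0, 0.0]
wrist_force: [-1.2, -0.0, 4.4]
finger_gap: 0.0549
```

Run:
```python
from h import *
A,s=cur();print(A.round(4).tolist(),s["wrist_force"],s["moment"],s["finger_gap"],s["joint_pos"].round(3))
```

```text
[[0.3439, 0.939, 0.0008, 0.551], [0.939, -0.3439, -0.0, -0.0018], [0.0002, 0.0007, -1.0, 0.1072], [0.0, 0.0, 0.0, 1.0]] [-1.22987316 -0.04302678  4.39583744] [0.08913099 0.29550294 0.00474574] 0.05491194350069631 [-0.125  0.116 -0.036  1.418  0.     0.226]
```

arm_command:
  offset:
    - [0,0,0.2]
    - [0,0,0.2]
    - [0,0,0.2]
    - [0,0,0]
  turn:
    - [0,0,0]
    - [0,0,0]
    - [0,0,0]
    - [0,0,0]
  grip: [4.5,4.5,4.5,4.5]

```text
time_s: 19.8
eef_pos: [0.551, -0.0019, 0.102]
eef_rot: [0.82, 0.573, 0.001, 0.0]
wrist_force: [-4.0, 0.5, 8.6]
finger_gap: 0.055
```

arm_command:
  offset:
    - [0,0,0.1]
    - [0,0,0]
  turn:
    - [0,0,0]
    - [0,0,0]
  grip: [4.5,4.5]

```text
time_s: 20.0
eef_pos: [0.551, -0.0019, 0.1013]
eef_rot: [0.82, 0.573, 0.001, 0.001]
wrist_force: [-4.3, 1.4, 8.8]
finger_gap: 0.0552
```

arm_command:
  offset:
    - [0,0,0.07]
    - [0,0,0]
    - [0,0,0]
    - [0,0,0]
    - [0,0,0]
    - [0,0,0]
    - [0,0,0]
    - [0,0,0]
    - [0,0,0]
  turn:
    - [0,0,0]
    - [0,0,-0.1]
    - [0,0,-0.1]
    - [0,0,-0.1]
    - [0,0,-0.1]
    - [0,0,-0.1]
    - [0,0,-0.1]
    - [0,0,-0.1]
    - [0,0,0]
  grip: [4.5,4.5,4.5,4.5,4.5,4.5,4.5,4.5,4.5]

```text
time_s: 20.9
eef_pos: [0.553, -0.0016, 0.1015]
eef_rot: [0.573, 0.82, 0.002, 0.002]
wrist_force: [-0.0, 1.1, 8.6]
finger_gap: 0.0549
```

Run:
```python
from h import *
A,s=cur();print(A.round(4).tolist(),s["wrist_force"],s["moment"],s["finger_gap"],s["joint_pos"].round(3))
```

```text
[[-0.3438, 0.939, 0.0058, 0.553], [0.9391, 0.3438, 0.0003, -0.0016], [-0.0017, 0.0055, -1.0, 0.1015], [0.0, 0.0, 0.0, 1.0]] [-0.03571458  1.09457191  8.58517766] [ 0.22650646  0.09770938 -0.05542864] 0.05488479344582266 [-1.250e-01  1.170e-01 -4.600e-02  1.401e+00  1.000e-03 -4.760e-01]
```

arm_command:
  offset:
    - [0,0,0.05]
    - [0,0,0]
    - [0,0,0]
    - [0,0,0]
    - [0,0,0]
    - [0,0,0]
    - [0,0,0]
    - [0,0,0]
    - [0,0,0]
    - [0,0,0]
  turn:
    - [0,0,-0.1]
    - [0,0,-0.1]
    - [0,0,-0.1]
    - [0,0,-0.1]
    - [0,0,-0.1]
    - [0,0,-0.1]
    - [0,0,-0.1]
    - [0,0,-0.08]
    - [0,0,0]
    - [0,0,0]
  grip: [4.5,4.5,4.5,4.5,4.5,4.5,4.5,4.5,4.5,4.5]

```text
time_s: 21.9
eef_pos: [0.5526, -0.0013, 0.101]
eef_rot: [0.219, 0.976, 0.001, 0.002]
wrist_force: [-0.2, 2.3, 9.9]
finger_gap: 0.0552
```

Run:
```python
from h import *
from bench import capture
A,s=cur();print(A.round(4).tolist(),s["wrist_force"],s["moment"],s["finger_gap"],s["joint_pos"].round(3))
```

```text
[[-0.9042, 0.427, 0.0051, 0.5526], [0.427, 0.9043, 0.0008, -0.0013], [-0.0043, 0.0029, -1.0, 0.101], [0.0, 0.0, 0.0, 1.0]] [-0.2085426   2.31661021  9.86830494] [0.30412916 0.2400225  0.02735953] 0.05519369434436263 [-1.250e-01  1.170e-01 -4.700e-02  1.401e+00  1.000e-03 -1.254e+00]
```

arm_command:
  offset:
    - [0,0,-0.3]
    - [0,0,-0.3]
    - [0,0,-0.3]
    - [0,0,-0.3]
    - [0,0,-0.3]
    - [0,0,0]
  turn:
    - [0,0,0]
    - [0,0,0]
    - [0,0,0]
    - [0,0,0]
    - [0,0,0]
    - [0,0,0]
  grip: [4.5,4.5,4.5,4.5,4.5,4.5]

```text
time_s: 22.5
eef_pos: [0.5499, -0.002, 0.1125]
eef_rot: [0.219, 0.976, -0.0, -0.001]
wrist_force: [-0.3, 0.2, -0.9]
finger_gap: 0.0553
```

arm_command:
  offset:
    - [0,0,-0.7]
    - [0,0,-1.2]
    - [0,0,-2]
    - [0,0,-2.5]
    - [0,0,-2.5]
    - [0,0,-2.5]
    - [0,0,-2]
    - [0,0,-1.2]
    - [0,0,-0.5]
    - [0,0,0]
    - [0,0,0]
    - [0,0,0]
  turn:
    - [0,0,0]
    - [0,0,0]
    - [0,0,0]
    - [0,0,0]
    - [0,0,0]
    - [0,0,0]
    - [0,0,0]
    - [0,0,0]
    - [0,0,0]
    - [0,0,0]
    - [0,0,0]
    - [0,0,0]
  grip: [4.5,4.5,4.5,4.5,4.5,4.5,4.5,4.5,4.5,4.5,4.5,4.5]

```text
time_s: 23.7
eef_pos: [0.5502, -0.0018, 0.263]
eef_rot: [0.219, 0.976, -0.0, -0.001]
wrist_force: [0.1, 0.4, -0.2]
finger_gap: 0.0549
```

Run:
```python
from h import *
from bench import capture
A,s=cur();print(A[:3,3],s["wrist_force"],s["finger_gap"],abs(s["qd"]).max(),s["time_s"])
d=capture("side");t=capture("top");t0=load("top0")
h=cv2.cvtColor(d["image"],cv2.COLOR_RGB2HSV)
m=(((h[:,:,0]<5)|(h[:,:,0]>174))&(h[:,:,1]>190)&(h[:,:,2]>90)).astype(np.uint8)
n,l,st,ct=cv2.connectedComponentsWithStats(m);print("red side",[(st[i].tolist()) for i in range(1,n) if st[i,4]>40])
up=A[2,3]-.1072
print("lifted",up,"pred cap centre",proj(d,np.array([.5505,-.0017,.145+up])),"old cap place",proj(d,np.array([.5505,-.0017,.145])),"liner top",proj(d,np.array([.5505,-.0017,.160])))
x,y=[int(v) for v in proj(d,np.array([.5505,-.0017,.152]))];print("neck col",[d["image"][y+k,x].tolist() for k in(-6,-3,0,3,6)])
# changes of bystanders
for nm,(X,w) in dict(roll=((.679,.295,.03),22),tin=((.709,-.261,.03),22),gougeH=((.756,-.1,.015),14),gougeB=((.756,.07,.015),14)).items():
    a=[int(v) for v in proj(t,np.array(X))];sl=np.s_[a[1]-w:a[1]+w,a[0]-w:a[0]+w]
    print(nm,cv2.absdiff(t["image"][sl],t0["image"][sl]).max(2).mean().round(2))
f=blobs(t,(22,110,90),(36,255,255),(100,230,160,300))[0];print("ferrule",f)
f=onz(t,*f[0][0],.06) if f else None;print(f)
k=blobs(t,(17,60,110),(30,200,255),(100,230,215,305))[1];n_,l,st,_=cv2.connectedComponentsWithStats(cv2.morphologyEx(k,cv2.MORPH_OPEN,np.ones((3,3))));i=1+np.argmax(st[1:,4]);r=cv2.minAreaRect(cv2.findNonZero((l==i).astype(np.uint8)));print(r,onz(t,*r[0],.065))
```

```text
[ 0.55017019 -0.00177189  0.26300899] [ 0.13809213  0.43235402 -0.1717676 ] 0.05492776566862012 0.0018221185188935349 23.7
red side [[248, 135, 23, 24, 468], [302, 228, 15, 16, 191]]
lifted 0.15580899381804486 pred cap centre [260.96552394 146.45005804] old cap place [263.5355043 202.873097 ] liner top [263.30831793 197.88529814]
neck col [[200, 162, 120], [232, 238, 221], [225, 217, 183], [178, 160, 136], [233, 240, 224]]
roll 21.11
tin 22.85
gougeH 66.8
gougeB 74.87
ferrule []
None
((186.95339965820312, 281.064208984375), (25.94748306274414, 8.381489753723145), 17.52556800842285) [0.44520155 0.19799075 0.065     ]
```

Run:
```python
from h import *
from bench import capture
d=capture("side");s0=load("side0")
for n,(x0,y0,x1,y1) in dict(roll=(288,165,316,195),tin=(322,292,365,335),gouge=(328,205,358,275),scap=(300,226,320,246)).items():
    a=cv2.absdiff(d["image"][y0:y1,x0:x1],s0["image"][y0:y1,x0:x1]).max(2);print(n,a.mean().round(2),(a>60).sum())
    sh=cv2.phaseCorrelate(*[cv2.cvtColor(v["image"][y0:y1,x0:x1],cv2.COLOR_RGB2GRAY).astype(np.float32) for v in(s0,d)]);print(np.round(sh[0],2))
a=np.radians(71);U=np.array([np.cos(a),np.sin(a),0]);S=np.array([.4645,.2558,.056])
print("pred ferrule, butt",proj(d,S+.082*U+[0,0,.01]),proj(d,S-.09*U))
print("ferrule seen",blobs(d,(18,110,60),(36,255,255),(225,145,265,185),8)[0])
k=blobs(d,(12,60,150),(26,150,255),(210,160,262,205))[1];n_,l,st,_=cv2.connectedComponentsWithStats(cv2.morphologyEx(k,cv2.MORPH_OPEN,np.ones((2,2))));i=1+np.argmax(st[1:,4]);print(st[i])
```

```text
roll 2.25 0
[-0.02  0.01]
tin 2.25 0
[0.42 0.48]
gouge 2.25 0
[-0.05 -0.03]
scap 3.04 0
[-0.05 -0.05]
pred ferrule, butt [242.5910896  166.09563742] [223.64930616 196.88670158]
ferrule seen [([245.4, 166.0], [241, 164, 8, 7, 18])]
[218 167  29  35 347]
```

```bash
python3 -c "
from bench import workorder
print(workorder.finish_job())"
```

```text
the job is handed in; nothing more can be done
None
```

I laid the handle in the V cradle and let go of it. I then pressed the red cap down about 6 mm, turned it about 85° anticlockwise, and lifted it off. I handed the job in at about 24 s, with the arm still and the cap gripped about 15 cm above where it started.

**Last checks**
- **Cap:** the side view showed the cap at its expected raised position and the white neck bare. The finger opening was 55 mm, and wrist force was close to zero.
- **Handle:** it lies along the groove with its middle within about 2 mm of the seat, measured just after release. The last side view matched the expected position to about 3 pixels.
- **Bystanders:** the abrasive roll, wax tin and gouge showed no visible change from the first side view.

**What failed or disagreed**
- **Tool position:** the fingertips sit about 27 mm behind the TCP at a 70 mm opening, not ahead of it as described. My first grip on the handle only caught its rear side and nudged it about 2 mm. I opened, moved forward and gripped it properly.
- **Reach:** an early attempt to point the tool level was out of reach and ran the second joint up against its range limit.
- **Top view:** its last check was no use because the comparisons differed everywhere and the ferrule was not found, probably because the arm or its shadow was in the way. I relied on the side view instead.

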